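# Lock the connection box cover with the blade driver

## Task

Take the yellow-handled blade driver out of its holder, put its blade in the slot of the brass cam lock on the connection box, push the lock in gently against its spring and turn it clockwise, about a quarter turn, until you feel it come up against its stop near the green dots (the lock is worn, so the stop may be up to 20 degrees before or past them), then ease off so that the lock springs back out fully home. Put the driver back upright in its holder and let go. Go gently on the lock, with no more than about 10 N of push and 0.15 N m of twist, work it only with the driver and leave everything else alone.

Things in the scene. Friction and masses are not known exactly. Their poses are not given: they have to be found in the camera images.
- box: machine connection box, 220 x 180 mm, 85 mm tall, fixed, cream sides, grey cover; origin at the centre of its underside, z up. The lock's axis is vertical, at x = -45 mm, y = 0 in the box's frame; 31 mm from it on the cover are two red dots (box +x and -x side: open) and two green dots (+y and -y side: locked)
- lock: the lock's round brass head, 34 mm across, 2 mm proud of the cover when out (top 87 mm above the bench); origin on its axis, level with the cover when out; turns and sinks with the lock, in a 38 mm bore. A slot 5 mm wide and 7 mm deep runs straight across the whole head along its x axis
- slot (a point): middle of the slot's mouth, on the lock's axis, at the top face of the brass head; x along the slot (either way is the same), z up
- cam (a joint): turn of the lock, rad, clockwise from above: 0 = open (slot along box x, at the red dots), about 1.57 = locked (slot along box y, at the green dots). The locked stop is worn: it lies anywhere within 0.33 rad either side of 1.57, so feel for it. Turning takes 0.05 N m once pushed in; at the stop the torque climbs by 3 N m per rad; over about 0.17 N m overloads the lock
- plunger (a joint): how far the lock is pushed in, m: 0 = out, 0.007 = bottomed. Spring: 3 N to start, 6 N at 4 mm, 8 N at 7 mm. It turns only while pushed in more than 3.5 mm (5 is safe); released at the locked stop (no more than 0.03 rad short of it) it springs out into its notch; released before, it stays in. It is also out at the open end
- driver: blade driver, 127 mm tall, about 160 g, standing blade down; origin at the middle of the blade's lower edge, z up along the shank, x along the blade's width. Blade 24 mm wide (x), 3 mm thick (y), 14 mm tall; shank 10 mm round; flange 46 mm across from 55 to 61 mm above the blade's edge; yellow square handle 26 x 26 mm (sides along x and y) from 61 to 127 mm
- driver_grip (a point): centre of the driver's yellow handle, 94 mm above the blade's lower edge; axes as the driver's
- stand: driver holder, dark steel block 70 x 70 mm, 60 mm tall, fixed; origin at the centre of its underside; a square hole 32 x 32 mm goes down through its middle. The driver hangs in it by its flange, which rests on the block's top, blade edge 5 mm above the bench
- wrench: open-ended steel wrench, 170 mm long, lying; bystander, origin at its underside
- workpiece: aluminium block with two holes, 80 x 60 x 30 mm; bystander, origin at its underside
- bearing: steel bearing ring, 40 mm across, 12 mm thick, lying on the box's cover behind the lock; bystander, origin at its underside
- brush: hand brush, lying; bystander, origin at its underside
- caliper: digital caliper, about 200 mm long, lying; bystander, origin at its underside
Mind the look-alikes: they are no part of the job. Of the things like the driver, leave any that is turquoise; of the rest the larger one is meant. Several things look just like the stand: the one meant starts farthest to the robot's left.

How it is judged:
On the way, in this order (a step that is already met when the one before it is completed fails the run):
1. the driver pushes the lock in while it is still open (value of joint plunger above 0.0025 m and value of joint cam below 0.5 rad and contact force between driver and lock above 1 N), for 0.1 s.
2. the lock is turned to locked with the blade in it (value of joint cam above 1.15 rad and contact force between driver and lock above 0.2 N), for 0.05 s.
3. the lock has sprung out fully in its locked place (value of joint cam above 1.15 rad and value of joint plunger below 0.001 m and height (world z) of driver above 0.095 m), for 0.1 s.
At the end, for the whole second after the job is handed in: The lock is in its locked notch (cam above 1.15 rad and plunger under 1 mm, sprung out); the driver stands in its holder's hole (blade within 10 mm of the holder's axis, flange within 4 mm of the block's top, tilt under 0.1 rad), at rest and released (value of joint cam above 1.15 rad and value of joint plunger below 0.001 m and horizontal distance between driver and stand below 0.01 m and z of driver in the frame of stand between 0 and 0.009 m and angle between driver's own z axis and vertical below 0.1 rad and linear speed of driver below 0.02 m/s and contact force between the fingers and driver below 0.1 N); the robot touches nothing.
It fails at once if the driver loads the lock or the box with more than 22 N (contact force between driver and box above 22 N).
It fails at once if the hand or arm touches the lock (contact force between any of the fingers, the arm and lock above 0.5 N).
It fails at once if a bystander is moved by more than 25 mm (distance of any of wrench, workpiece, bearing, brush, caliper from where it was at the start of the episode above 0.025 m).
It also fails if it takes over 72 s, if anything falls off the work surface, if the arm or the gripper's body presses on something with over 40 N, if the wrist force passes 120 N, or if a joint passes its speed limit or range.

## Robot

A 7-joint arm with a two-finger parallel gripper is mounted at the origin on the work surface. World frame = base frame: x ahead of the robot, y to its left, z up, the work surface at z = 0. Lengths are in m, angles in rad, forces in N, time in s.
With the tool pointing down it reaches from about 0.4 to 0.875 m from the base axis. Payload 6.5 kg.
Tool frame: the origin (TCP) lies on the centre line of the jaws, within the pads' length; the fingertips stand 17 mm ahead of it and the grasp point (between the pads) lies 2 mm behind it; z points along the fingers, y is the direction in which the jaws open and shut (so a half turn about z gives the same grasp; the last joint's range is limited). The gripper opens to 88 mm and grips with 3 to 60 N. Pads are 18 mm wide; open, the fingers measure 123 mm over their backs; the gripper's body (75 mm by 187 mm) begins 45 mm behind the grasp point.
Start: joints at [-1.252, 0.536, -0.004, 1.538, 0.003, 1.067, -0.071], TCP at [0.244, 0.602, 0.256] pointing down, gripper open.
Joint ranges: [-2.7, 2.7], [-0.37, 2.16], [-1.27, 1.26], [0.24, 2.4], [-1.31, 4.45], [0.19, 1.91], [-2.76, 2.76]. Speed limits (rad/s): [2.39, 2.39, 3.14, 3.14, 3.14, 3.14, 3.14].

## Interface

Orientations are given as a unit quaternion [w, x, y, z].
In Python, from workcell import * gives the robot as it stands.
- The arm moves only by the shell command python3 -m inch 'ROWS' [FORCE]. ROWS is JSON, a list of rows, each an object with "translation": the shift along the tool's x, y, z in cm, a list of three; "angular": the turn, a rotation vector about the tool's x, y, z in rad, a list of three; "claw": the opening, from 0 (shut) to 1 (fully open). A call has exactly 10 rows; each row shifts and turns the pose as measured when the row begins, along the tool's axes as they then stand; what a row does not reach is not made up. A row lasts 1/10 s, in which the tool goes at most 50 mm and 8.59 degrees, less where a joint would pass 70% of its speed; a pose out of reach is approached as far as the arm can. A call with a gripper value outside its range is refused whole. The fingers move at their own pace and stop on an object; FORCE is the grip in N (left out, the last holds). Time passes only in rows, so rows that do not move let the fingers close, or fill a call up. It gives the time, the measured TCP pose, the force and the opening at its end, in the units of the state.
- observe(): the state, without advancing time (a new reading comes with each control period).
- get_image(name): name is "scene" or "top" or "wrist"; returns (picture, depth): 420x560x3 uint8, red, green, blue; 420x560 float32, m along the optical axis (not along the pixel's ray), 0 where there is no reading.
- calibration(name): a dict with "mtx" (3x3 intrinsics, pixels), "R" (3x3) and "t" (3): a world point X has camera coordinates R X + t. Camera axes: x right, y down, z forward; pixel columns grow to the right and rows downward; lengths in m; the calibration is good to about 2 mm. A picture is of the moment at which its call begins: read the wrist's pose just before it. calibration takes no time and is no camera call; for the wrist camera it gives the pose at the moment of the call.
- finish_job(): hands the job in, once; it reports no verdict.
Trained networks look in the newest picture that a camera, given by its name, has taken for a name from the list of things; names that differ only in an ending like _2 or _b are one class to them, and where a whole thing is asked for, a point or a joint stands for the part that bears it (a point fixed in the world has none). Each returns a list of dicts, best first, with "conf" (0 to 1); they miss things now and then, are a little off and sometimes report something else, mostly with a low value. They report only what shows in the picture. A call takes as long as a camera call. They do not tell look-alikes from the thing itself.
- find_in(query, camera): "at" ([column, row] in pixels, amid what is visible of it).
The state is a dict: "time": time; "joints": joint angles; "joint_velocities": joint speeds; "tau": joint torques, N m; "eef_pos": TCP position; "orientation": TCP orientation; "wrist_force": force on the tool from outside, world axes, zero at the start; "ft_torque": the same for the moment, N m; "grip_width": opening from 0.0 (shut) to 1.0 (fully open).
Only numpy, scipy, OpenCV 4.12 (cv2) and the standard library are available. Lean on these libraries where they do the work, as an engineer would, in place of code of your own. Each camera call takes 0.05 s, during which the arm holds its last target. There are 200 camera calls.

## Working session

There is one attempt and no reset: what is moved stays moved. The work goes in short steps, Python scripts to look and compute and a shell command to move; the robot and the scene stay as the last step left them, time stands still between calls to the robot, and variables do not carry over. Pictures are saved under pics/ and viewed, about 8 in all and at most 12, crops included, and the job is handed in when it is done.

```bash
mkdir -p pics
cat > h.py <<'E'
from workcell import *
import numpy as np, cv2
from scipy.spatial.transform import Rotation as Ro
def shot(n,f=None):
    c=calibration(n); im,d=get_image(n)
    if f: cv2.imwrite('pics/'+f+'.png',im[:,:,::-1])
    return im,d,c
def w(c,u,v,d):  # pixel+depth->world
    p=np.linalg.inv(c['mtx'])@[u,v,1]*d
    return np.array(c['R']).T@(p-np.array(c['t']).ravel())
def wz(c,u,v,z):
    R=np.array(c['R']);o=-R.T@np.array(c['t']).ravel();r=R.T@np.linalg.inv(c['mtx'])@[u,v,1]
    return o+r*(z-o[2])/r[2]
def tool():
    s=observe();q=s['orientation'];return np.array(s['eef_pos']),Ro.from_quat([q[1],q[2],q[3],q[0]]),s
E
python3 - <<'E'
from h import *
for n in ['top','scene']:
    im,d,c=shot(n,n+'1'); print(n,-np.array(c['R']).T@np.array(c['t']).ravel())
    for q in ['box','lock','driver','stand']:
        for r in find_in(q,n)[:5]:
            u,v=r['at'];z=d[int(v),int(u)];print(q,round(r['conf'],2),np.round(r['at']),w(c,u,v,z).round(3))
p,R,s=tool();print(p,R.as_matrix().round(2),s)
E
```

```text
top [ 0.1900677  -0.01119235  1.72299964]
box 0.6 [350. 190.] [ 0.586 -0.244  0.079]
lock 0.43 [351. 200.] [ 0.553 -0.245  0.088]
driver 0.75 [185. 207.] [0.534 0.261 0.135]
driver 0.67 [193. 239.] [0.445 0.242 0.095]
driver 0.58 [156. 201.] [0.565 0.356 0.096]
stand 0.68 [224. 185.] [0.629 0.154 0.019]
stand 0.64 [193. 216.] [0.521 0.249 0.06 ]
stand 0.47 [347. 189.] [ 0.589 -0.234  0.082]
scene [1.18139031 0.60592754 0.81502929]
box 0.57 [216. 191.] [ 0.623 -0.205  0.08 ]
lock 0.38 [222. 175.] [ 0.561 -0.246  0.086]
driver 0.83 [369. 229.] [0.475 0.24  0.104]
driver 0.8 [381. 290.] [0.591 0.36  0.063]
driver 0.71 [361. 258.] [0.563 0.278 0.093]
stand 0.64 [350. 274.] [0.59  0.272 0.05 ]
stand 0.57 [306. 263.] [0.644 0.174 0.06 ]
[0.24399057 0.60243605 0.25569521] [[-0.93  0.38  0.  ]
 [ 0.38  0.93 -0.  ]
 [-0.   -0.   -1.  ]] {'time': 0.5, 'joints': array([-1.25218095,  0.53640802, -0.00439582,  1.53793971,  0.00258743,
        1.06730319, -0.07120818]), 'joint_velocities': array([ 6.93136562e-05, -1.84109660e-03,  2.27766601e-03, -2.29097155e-03,
        3.21081419e-04, -2.40842854e-04,  2.34245754e-03]), 'tau': array([-4.61555828e-04, -5.70470667e+01,  9.88899395e-01, -2.51705039e+01,
       -5.62377227e-02,  1.18616136e-02,  2.42214304e-05]), 'eef_pos': array([0.24399057, 0.60243605, 0.25569521]), 'orientation': array([ 6.63720718e-06,  1.91213484e-01,  9.81548472e-01, -2.73191966e-05]), 'wrist_force': array([ 0.49001665,  0.2695788 , -0.13711439]), 'ft_torque': array([ 0.01307639, -0.07559618,  0.00967872]), 'grip_width': 1.000644096350103}
```

View pics/top1.png

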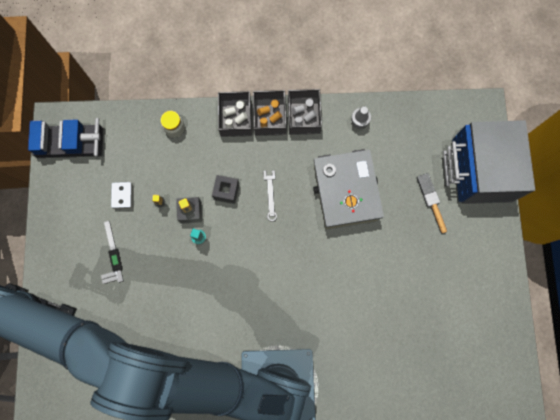

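View pics/scene1.png

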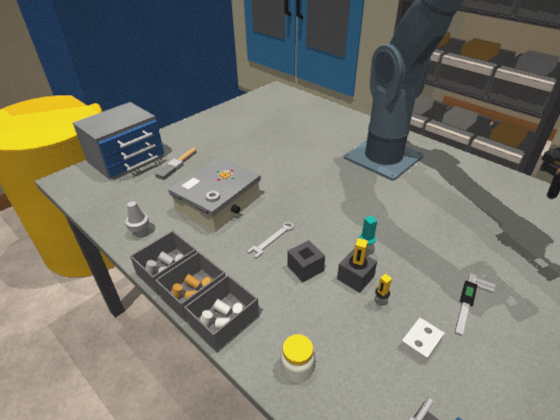

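Driver-like things in the top view are the yellow one in a holder at (185,207), a smaller yellow one at (157,201), and a turquoise one at (197,237). The larger yellow one is meant. Holders are at (188,209) and (225,188), and the one at (188,209) is farthest left (+y). I'll confirm this with a close crop from above.

```bash
python3 -m inch '[{"translation":[-4,-2.1,-1],"angular":[0,0,0],"claw":1},{"translation":[-4,-2.1,-1],"angular":[0,0,0],"claw":1},{"translation":[-4,-2.1,-1],"angular":[0,0,0],"claw":1},{"translation":[-4,-2.1,-1],"angular":[0,0,0],"claw":1},{"translation":[-4,-2.1,-1],"angular":[0,0,0],"claw":1},{"translation":[-4,-2.1,-1],"angular":[0,0,0],"claw":1},{"translation":[-4,-2.1,-1],"angular":[0,0,0],"claw":1},{"translation":[-4,-2.1,-1],"angular":[0,0,0],"claw":1},{"translation":[-4,-2.1,-1],"angular":[0,0,0],"claw":1},{"translation":[-4,-2.1,-1],"angular":[0,0,0],"claw":1}]' 20
python3 - <<'E'
from h import *
im,d,c=shot('wrist','w1')
p,R,s=tool();print(p,R.as_matrix().round(3))
for q in ['driver','stand']:
  for r in find_in(q,'wrist')[:4]:
    u,v=r['at'];print(q,round(r['conf'],2),np.round(r['at']),w(c,u,v,d[int(v),int(u)]).round(3))
E
```

```text
time: 1.5
eef_pos: [0.5414, 0.2527, 0.3573]
orientation: [-0.002, 0.184, 0.983, 0.001]
wrist_force: [-0.0, 0.9, -0.7]
grip_width: 1.001
[0.54766766 0.24399639 0.3592391 ] [[-0.929  0.371  0.003]
 [ 0.371  0.929 -0.   ]
 [-0.003  0.001 -1.   ]]
driver 0.93 [296. 169.] [0.54  0.269 0.132]
driver 0.78 [422. 159.] [0.604 0.416 0.029]
driver 0.7 [315.  96.] [0.486 0.318 0.034]
stand 0.93 [280. 150.] [0.526 0.259 0.062]
stand 0.75 [477.  31.] [0.485 0.524 0.006]
stand 0.71 [224. 244.] [0.626 0.137 0.   ]
stand 0.32 [295. 168.] [0.539 0.268 0.132]
```

View pics/w1.png

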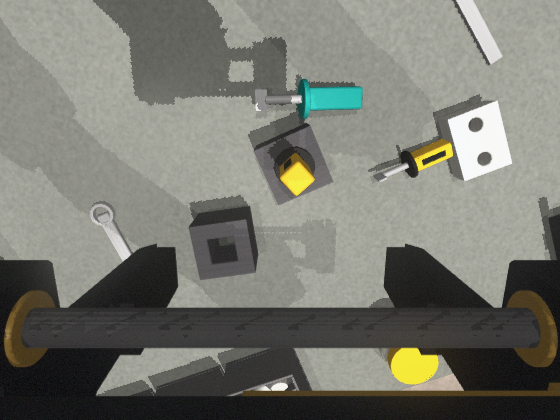

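The wrist view shows the larger yellow driver upright in its dark holder at (295,170). The smaller yellow driver is at (425,158) and the turquoise one at (333,97), so the target is confirmed. Next I'll measure the handle's top face and the holder.

```bash
cat >> h.py <<'E'
def cloud(d,c):
    v,u=np.mgrid[:d.shape[0],:d.shape[1]]
    p=np.stack([u*d,v*d,d],-1)@np.linalg.inv(c['mtx']).T
    return (p-np.array(c['t']).ravel())@np.array(c['R'])
def rect(P):
    (cx,cy),(a,b),th=cv2.minAreaRect((P[:,:2]*1000).astype(np.float32)); return np.round([cx/1000,cy/1000,a,b,th],4)
E
python3 - <<'E'
from h import *
im,d,c=shot('wrist')
P=cloud(d,c);h=cv2.cvtColor(im,cv2.COLOR_RGB2HSV)
near=np.hypot(P[...,0]-.54,P[...,1]-.265)<.07
y=near&(h[...,0]>18)&(h[...,0]<35)&(h[...,1]>120)&(d>0)
Z=P[...,2]
t=y&(Z>.125);print('top',rect(P[t]),np.median(Z[t]),t.sum())
s=near&~y&(Z>.052)&(Z<.0615);print('stand',rect(P[s]),np.median(Z[s]))
f=near&(Z>.0622)&(Z<.072);print('flange',rect(P[f]),np.median(Z[f]))
p,R,s=tool();print(p,R.as_matrix().round(3),R.as_euler('zyx'))
cv2.imwrite('pics/c1.png',cv2.resize(im[100:220,220:380,::-1],None,fx=4,fy=4,interpolation=2))
E
```

```text
top [  0.5355   0.2525 105.167   48.6729  68.3527] 0.4240392982884662 5065
stand [ 0.5491  0.2658 70.299  70.0392  2.6271] 0.060437539682992474
flange [ 0.5478  0.2663 67.8976 67.8132  2.8775] 0.0664806230690195
[0.54106196 0.25330461 0.35675707] [[-0.932  0.363 -0.003]
 [ 0.363  0.932  0.003]
 [ 0.004  0.002 -1.   ]] [-2.76968188e+00 -2.91681845e-03 -3.13821042e+00]
```

View pics/c1.png

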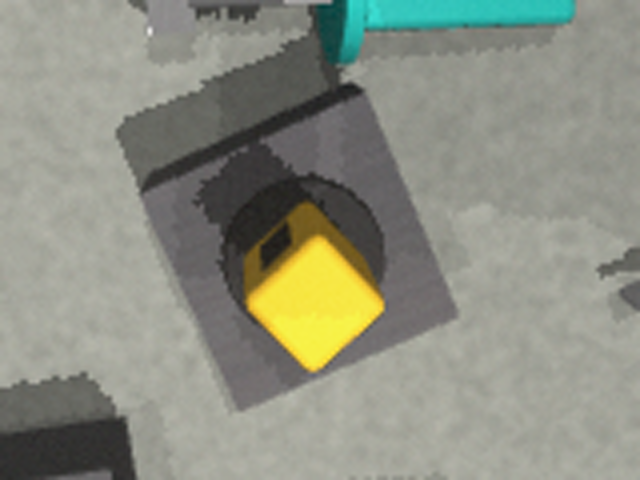

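The crop shows the yellow square handle, turned relative to its holder, with a black mark on one side. Which faces are the blade's x or y is still open until I can see the blade.

Run:
```python
from h import *
im,d,c=shot('wrist')
P=cloud(d,c);h=cv2.cvtColor(im,cv2.COLOR_RGB2HSV)
near=np.hypot(P[...,0]-.54,P[...,1]-.265)<.07
Z=P[...,2]
y=near&(h[...,0]>18)&(h[...,0]<35)&(h[...,1]>120)&(d>0)
t=y&(Z>.128)&(Z<.137);print('top',rect(P[t]),np.median(Z[t]),t.sum())
f=near&(Z>.064)&(Z<.0685)&~y;print('flange',rect(P[f]),P[f].mean(0))
# top-camera check
im,d,c=shot('top');P=cloud(d,c);Z=P[...,2];h=cv2.cvtColor(im,cv2.COLOR_RGB2HSV)
near=np.hypot(P[...,0]-.54,P[...,1]-.265)<.06
s=near&(Z>.05)&(Z<.0615);print('stand top cam',rect(P[s]),s.sum())
p,R,s=tool();print(p,R.as_matrix().round(3))
```

```text
top [ 0.5494  0.2663 25.7188 26.2089 21.4738] 0.13222920138994776 698
flange [ 0.5443  0.2671 45.1375 34.6099 84.0063] [0.53990527 0.26930458 0.06649638]
stand top cam [ 0.5464  0.234  27.9117  6.3673  1.3113] 15
[0.53934982 0.25564527 0.35621543] [[-0.933  0.359 -0.004]
 [ 0.359  0.933  0.004]
 [ 0.005  0.002 -1.   ]]
```

Run:
```python
from h import *
p,R,s=tool();print(s['joints'].round(3),p)
im,d,c=shot('top');P=cloud(d,c);Z=P[...,2]
near=np.hypot(P[...,0]-.57,P[...,1]+.235)<.17
b=near&(Z>.078)&(Z<.09);print('box',rect(P[b]),np.median(Z[b]))
h=cv2.cvtColor(im,cv2.COLOR_RGB2HSV)
n=np.hypot(P[...,0]-.555,P[...,1]+.245)<.06
for nm,m in [('red',((h[...,0]<6)|(h[...,0]>174))&(h[...,1]>110)),('green',(h[...,0]>45)&(h[...,0]<85)&(h[...,1]>80)),('brass',(h[...,0]>10)&(h[...,0]<28)&(h[...,1]>110))]:
    k,l,st,ce=cv2.connectedComponentsWithStats((m&n).astype(np.uint8))
    for i in range(1,k): print(nm,st[i,4],wz(c,*ce[i],.086).round(4))
```

```text
[-0.622  0.358  0.142  1.57  -0.059  1.219  0.736] [0.53934982 0.25564527 0.35621543]
box [  0.5958  -0.2374 227.1144 181.3298   7.4933] 0.08401662724204523
red 5 [ 0.5804 -0.2394  0.086 ]
red 3 [ 0.5179 -0.246   0.086 ]
green 6 [ 0.5539 -0.2734  0.086 ]
green 6 [ 0.5447 -0.2126  0.086 ]
brass 92 [ 0.5492 -0.2433  0.086 ]
```

```bash
python3 -m inch '[{"translation":[-0.55,1.35,0],"angular":[0,0,0],"claw":1},{"translation":[0,0,2],"angular":[0,0,0.14],"claw":1},{"translation":[0,0,2.5],"angular":[0,0,0.14],"claw":1},{"translation":[0,0,2.5],"angular":[0,0,0.14],"claw":1},{"translation":[0,0,2.5],"angular":[0,0,0.14],"claw":1},{"translation":[0,0,2.5],"angular":[0,0,0.14],"claw":1},{"translation":[0,0,2],"angular":[0,0,0.13],"claw":1},{"translation":[0,0,0],"angular":[0,0,0],"claw":1},{"translation":[0,0,0],"angular":[0,0,0],"claw":1},{"translation":[0,0,0],"angular":[0,0,0],"claw":1}]' 20
cat >> h.py <<'E'
def goto(xyz,yaw=None):
    """print the tool-frame shift (cm) & rotvec to a target TCP; yaw = desired heading of tool y, deg"""
    p,R,s=tool(); M=R.as_matrix()
    cur=np.degrees(np.arctan2(M[1,1],M[0,1]))
    if yaw is None: yaw=cur
    a=np.radians(yaw); y=np.array([np.cos(a),np.sin(a),0]);z=np.array([0,0,-1.]);T=np.stack([np.cross(y,z),y,z],1)
    print('t',s['time'].__round__(2),'tcp',p.round(4),'yaw',cur.round(2),'| shift cm',(M.T@(np.array(xyz)-p)*100).round(2),'rot',Ro.from_matrix(M.T@T).as_rotvec().round(3),'F',np.round(s['wrist_force'],1),'M',np.round(s['ft_torque'],2),'g',round(s['grip_width'],3))
E
python3 -c "
from h import *
goto([.5494,.2663,.097],21.5)"
```

```text
time: 2.85
eef_pos: [0.5387, 0.2836, 0.2111]
orientation: [-0.006, 0.563, 0.826, 0.001]
wrist_force: [0.4, -0.1, 0.1]
grip_width: 1.0
t 2.85 tcp [0.5387 0.2836 0.2111] yaw 21.43 | shift cm [-2.13  0.42 11.39] rot [-0.005 -0.011 -0.001] F [ 0.4 -0.1  0.1] M [-0.1   0.05 -0.06] g 1.0
```

```bash
python3 -m inch '[{"translation":[-1,0.2,0],"angular":[-0.005,-0.011,0],"claw":1},{"translation":[-1.1,0.2,0],"angular":[0,0,0],"claw":1},{"translation":[0,0,0],"angular":[0,0,0],"claw":1},{"translation":[0,0,2],"angular":[0,0,0],"claw":1},{"translation":[0,0,1],"angular":[0,0,0],"claw":1},{"translation":[0,0,0],"angular":[0,0,0],"claw":1},{"translation":[0,0,0],"angular":[0,0,0],"claw":1},{"translation":[0,0,0],"angular":[0,0,0],"claw":1},{"translation":[0,0,0],"angular":[0,0,0],"claw":1},{"translation":[0,0,0],"angular":[0,0,0],"claw":1}]'
python3 - <<'E'
from h import *
goto([.5494,.2663,.097],21.5)
im,d,c=shot('wrist','w2')
P=cloud(d,c);h=cv2.cvtColor(im,cv2.COLOR_RGB2HSV);Z=P[...,2]
y=(np.hypot(P[...,0]-.549,P[...,1]-.266)<.04)&(h[...,0]>18)&(h[...,0]<35)&(h[...,1]>120)&(d>0)&(Z>.128)&(Z<.137)
print(rect(P[y]) if y.sum()>20 else y.sum())
E
```

```text
time: 3.85
eef_pos: [0.5556, 0.2639, 0.1868]
orientation: [0.003, 0.562, 0.827, 0.005]
wrist_force: [0.2, 1.2, -0.0]
grip_width: 1.001
t 3.85 tcp [0.5556 0.2639 0.1868] yaw 21.57 | shift cm [ 0.45 -0.58  8.97] rot [ 0.011 -0.     0.001] F [ 0.2  1.2 -0. ] M [-0.11  0.07  0.05] g 1.001
[ 0.5493  0.2669 25.9732 25.484  20.3853]
```

```bash
python3 -m inch '[{"translation":[0.45,-0.58,0],"angular":[0.011,0,0.01],"claw":1},{"translation":[0,0,2],"angular":[0,0,0],"claw":1},{"translation":[0,0,2],"angular":[0,0,0],"claw":1},{"translation":[0,0,1],"angular":[0,0,0],"claw":1},{"translation":[0,0,0],"angular":[0,0,0],"claw":1},{"translation":[0,0,0],"angular":[0,0,0],"claw":1},{"translation":[0,0,0],"angular":[0,0,0],"claw":1},{"translation":[0,0,0],"angular":[0,0,0],"claw":1},{"translation":[0,0,0],"angular":[0,0,0],"claw":1},{"translation":[0,0,0],"angular":[0,0,0],"claw":1}]'
python3 - <<'E'
from h import *
goto([.5494,.2666,.097],21)
E
```

```text
time: 4.9
eef_pos: [0.5486, 0.2687, 0.1395]
orientation: [-0.0, 0.567, 0.824, 0.002]
wrist_force: [0.0, -0.4, 0.1]
grip_width: 0.999
t 4.9 tcp [0.5486 0.2687 0.1395] yaw 20.92 | shift cm [-0.24 -0.01  4.25] rot [ 0.003 -0.003 -0.001] F [ 0.  -0.4  0.1] M [-0.04  0.08  0.03] g 0.999
```

```bash
python3 -m inch '[{"translation":[-0.24,0,1.2],"angular":[0.003,-0.003,0],"claw":1},{"translation":[0,0,1.5],"angular":[0,0,0],"claw":1},{"translation":[0,0,1.2],"angular":[0,0,0],"claw":1},{"translation":[0,0,0.3],"angular":[0,0,0],"claw":1},{"translation":[0,0,0],"angular":[0,0,0],"claw":1},{"translation":[0,0,0],"angular":[0,0,0],"claw":0},{"translation":[0,0,0],"angular":[0,0,0],"claw":0},{"translation":[0,0,0],"angular":[0,0,0],"claw":0},{"translation":[0,0,0],"angular":[0,0,0],"claw":0},{"translation":[0,0,0],"angular":[0,0,0],"claw":0}]' 40
python3 -c "
from h import *
goto([.5494,.2666,.097],21)"
```

```text
time: 5.9
eef_pos: [0.5496, 0.2662, 0.0937]
orientation: [0.0, 0.567, 0.824, -0.0]
wrist_force: [0.8, 0.7, 0.1]
grip_width: 0.569
t 5.9 tcp [0.5496 0.2662 0.0937] yaw 20.91 | shift cm [ 0.04 -0.01 -0.33] rot [-0.     0.001 -0.002] F [0.8 0.7 0.1] M [-0.04  0.08  0.07] g 0.569
```

```bash
python3 -m inch '[{"translation":[0,0,0],"angular":[0,0,0],"claw":0},{"translation":[0,0,0],"angular":[0,0,0],"claw":0},{"translation":[0,0,0],"angular":[0,0,0],"claw":0},{"translation":[0,0,-1],"angular":[0,0,0],"claw":0},{"translation":[0,0,-2],"angular":[0,0,0],"claw":0},{"translation":[0,0,-3],"angular":[0,0,0],"claw":0},{"translation":[0,0,-3],"angular":[0,0,0],"claw":0},{"translation":[0,0,-3],"angular":[0,0,0],"claw":0},{"translation":[0,0,-2],"angular":[0,0,0],"claw":0},{"translation":[0,0,0],"angular":[0,0,0],"claw":0}]' 40
python3 - <<'E'
from h import *
goto([.5494,.2666,.097],21)
im,d,c=shot('scene')
p,R,s=tool();X=c['R']@(p-[0,0,.06])+np.array(c['t']).ravel();uv=c['mtx']@X;u,v=(uv[:2]/uv[2]).astype(int);print(u,v)
a=im[max(0,v-60):v+60,max(0,u-80):u+80,::-1];cv2.imwrite('pics/s2.png',cv2.resize(a,None,fx=5,fy=5,interpolation=2))
E
```

```text
time: 6.9
eef_pos: [0.5483, 0.2653, 0.2408]
orientation: [-0.0, 0.567, 0.823, -0.002]
wrist_force: [0.2, -0.5, -2.1]
grip_width: 0.295
t 6.9 tcp [0.5483 0.2653 0.2408] yaw 20.87 | shift cm [ 0.1   0.19 14.38] rot [-0.003  0.001 -0.002] F [ 0.2 -0.5 -2.1] M [ 0.01  0.03 -0.03] g 0.295
364 226
```

View pics/s2.png

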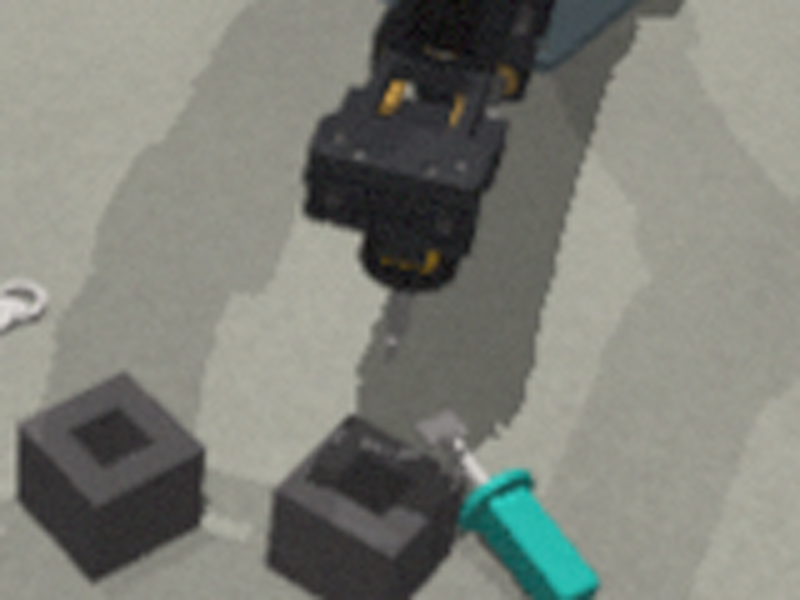

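Grip is 26 mm wide, so the driver is held. In the scene crop the blade at (390,340) shows edge-on from this camera (azimuth 28°). So the blade's width lies along about 21°, the same as the jaw axis.

```bash
python3 -m inch '[{"translation":[-2,-0.8,0],"angular":[0,0,0],"claw":0},{"translation":[-4,-1.5,0],"angular":[0,0,0],"claw":0},{"translation":[-4,-1.5,0],"angular":[0,0,0],"claw":0},{"translation":[-4,-1.5,0],"angular":[0,0,0],"claw":0},{"translation":[-4,-1.5,0],"angular":[0,0,0],"claw":0},{"translation":[-4,-1.5,0],"angular":[0,0,0],"claw":0},{"translation":[-4,-1.5,0],"angular":[0,0,0],"claw":0},{"translation":[-4,-1.5,0],"angular":[0,0,0],"claw":0},{"translation":[-3,-1,0],"angular":[0,0,0],"claw":0},{"translation":[0,0,0],"angular":[0,0,0],"claw":0}]' 40
python3 - <<'E'
from h import *
goto([.55,-.243,.26],7.5)
c=calibration('wrist');print(-c['R'].T@np.array(c['t']).ravel(),c['R'][2])
E
```

```text
time: 7.95
eef_pos: [0.5412, -0.0987, 0.2256]
orientation: [-0.009, 0.565, 0.825, -0.011]
wrist_force: [-0.3, 0.2, -1.7]
grip_width: 0.291
t 7.95 tcp [ 0.5412 -0.0987  0.2256] yaw 21.21 | shift cm [-13.76  -4.49  -3.36] rot [-0.028  0.     0.239] F [-0.3  0.2 -1.7] M [-0.03  0.06  0.  ] g 0.291
[ 0.51882156 -0.0346718   0.35526163] [ 0.06919122 -0.25351713 -0.96485317]
```

```bash
python3 -m inch '[{"translation":[-2,-0.6,-0.8],"angular":[-0.015,0,0.08],"claw":0},{"translation":[-2,-0.4,-0.8],"angular":[-0.01,0,0.08],"claw":0},{"translation":[-2,-0.2,-0.8],"angular":[0,0,0.08],"claw":0},{"translation":[-1,0,-0.5],"angular":[0,0,0],"claw":0},{"translation":[0,0,0],"angular":[0,0,0],"claw":0},{"translation":[0,0,0],"angular":[0,0,0],"claw":0},{"translation":[0,0,0],"angular":[0,0,0],"claw":0},{"translation":[0,0,0],"angular":[0,0,0],"claw":0},{"translation":[0,0,0],"angular":[0,0,0],"claw":0},{"translation":[0,0,0],"angular":[0,0,0],"claw":0}]' 40
cat > lk.py <<'E'
from h import *
import sys
def lockfit(cam,f=None):
    im,d,c=shot(cam,f)
    P=cloud(d,c);Z=P[...,2];h=cv2.cvtColor(im,cv2.COLOR_RGB2HSV)
    n=np.hypot(P[...,0]-.55,P[...,1]+.243)<.05
    n&=(Z>.07)&(Z<.1)
    o={}
    for nm,m in [('red',((h[...,0]<6)|(h[...,0]>174))&(h[...,1]>130)),('green',(h[...,0]>45)&(h[...,0]<85)&(h[...,1]>80)),('brass',(h[...,0]>10)&(h[...,0]<30)&(h[...,1]>90)&(Z>.083))]:
        k,l,st,ce=cv2.connectedComponentsWithStats((m&n).astype(np.uint8))
        for i in range(1,k):
            if st[i,4]>15: print(nm,st[i,4],ce[i].round(),wz(c,*ce[i],.0855 if nm!='brass' else .087).round(4))
        if nm=='brass' and (m&n).sum()>30:
            Q=P[m&n];(x,y),r=cv2.minEnclosingCircle((Q[:,:2]*1e3).astype(np.float32));print('brass circle',x,y,r,np.median(Q[:,2]))
    n2=np.hypot(P[...,0]-.59,P[...,1]+.24)<.16
    b=n2&(Z>.08)&(Z<.0875);print('box',rect(P[b]))
    return im,d,c
E
python3 - <<'E'
from lk import *
goto([.55,-.243,.26],7.5)
lockfit('wrist','w3')
E
```

```text
time: 8.95
eef_pos: [0.5452, -0.1653, 0.2485]
orientation: [-0.007, 0.661, 0.75, -0.002]
wrist_force: [0.4, 0.1, -1.9]
grip_width: 0.296
t 8.95 tcp [ 0.5452 -0.1653  0.2485] yaw 7.27 | shift cm [-7.76 -0.52 -1.2 ] rot [-0.013 -0.008 -0.004] F [ 0.4  0.1 -1.9] M [-0.08  0.05 -0.01] g 0.296
box [  0.5977  -0.2384 226.4114 180.8294   7.6972]
```

View pics/w3.png

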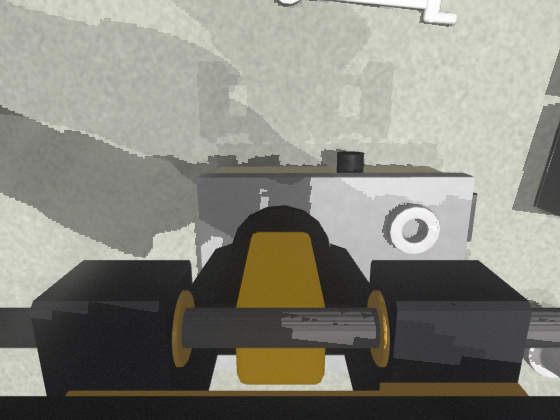

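The wrist picture shows the box cover with the bearing at (412,229) on its right, but the held driver hides the lock. The camera looks toward tool +x, so I'll go past the lock to see it.

```bash
python3 -m inch '[{"translation":[-2,0,-0.5],"angular":[-0.013,-0.008,0],"claw":0},{"translation":[-3,0,-0.5],"angular":[0,0,0],"claw":0},{"translation":[-3,0,-0.5],"angular":[0,0,0],"claw":0},{"translation":[-3,0,0],"angular":[0,0,0],"claw":0},{"translation":[-3,0,0],"angular":[0,0,0],"claw":0},{"translation":[-2,0,0],"angular":[0,0,0],"claw":0},{"translation":[0,0,0],"angular":[0,0,0],"claw":0},{"translation":[0,0,0],"angular":[0,0,0],"claw":0},{"translation":[0,0,0],"angular":[0,0,0],"claw":0},{"translation":[0,0,0],"angular":[0,0,0],"claw":0}]' 40
python3 - <<'E'
from lk import *
goto([.55,-.243,.26],7.5)
lockfit('wrist','w4')
goto([.55,-.243,.26],7.5)
E
```

```text
time: 10.0
eef_pos: [0.5675, -0.3238, 0.2624]
orientation: [-0.001, 0.658, 0.753, 0.001]
wrist_force: [0.7, 0.9, -1.9]
grip_width: 0.291
t 10.0 tcp [ 0.5675 -0.3238  0.2624] yaw 7.76 | shift cm [ 8.24 -0.64  0.27] rot [-0.001 -0.003  0.004] F [ 0.7  0.9 -1.9] M [-0.07  0.03  0.05] g 0.291
red 111 [234.  84.] [ 0.5189 -0.2487  0.0855]
red 109 [313.  84.] [ 0.5805 -0.2406  0.0855]
green 122 [274.  41.] [ 0.5457 -0.2138  0.0855]
green 103 [274. 125.] [ 0.5539 -0.2754  0.0855]
brass 666 [274.  73.] [ 0.549  -0.2364  0.087 ]
brass 624 [274.  96.] [ 0.5511 -0.2532  0.087 ]
brass circle 549.9268798828125 -244.7711639404297 16.933626174926758 0.08758141398349602
box [  0.5995  -0.2533 226.5039 151.0185   7.5575]
t 10.05 tcp [ 0.5676 -0.3237  0.2624] yaw 7.77 | shift cm [ 8.23 -0.65  0.27] rot [-0.    -0.003  0.005] F [-0.4 -0.1 -1.7] M [-0.03  0.09 -0.01] g 0.294
```

View pics/w4.png

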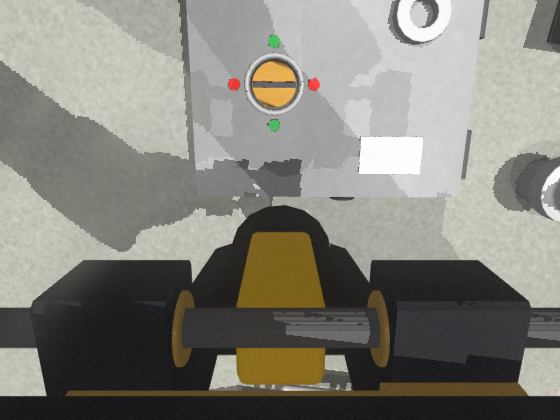

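Lock is found at pixel (274,84), world (0.5498,-0.2447). The slot lies along the red dots at yaw 7.5°, and both dot pairs agree on the centre. I'll move above it.

```bash
python3 -m inch '[{"translation":[2,-0.2,0],"angular":[0,0,0],"claw":0},{"translation":[2,-0.2,0],"angular":[0,0,0],"claw":0},{"translation":[2,-0.2,0],"angular":[0,0,0],"claw":0},{"translation":[1,0,0],"angular":[0,0,0],"claw":0},{"translation":[0,0,0],"angular":[0,0,0],"claw":0},{"translation":[0,0,0.5],"angular":[0,0,0],"claw":0},{"translation":[0,0,1],"angular":[0,0,0],"claw":0},{"translation":[0,0,1],"angular":[0,0,0],"claw":0},{"translation":[0,0,0.5],"angular":[0,0,0],"claw":0},{"translation":[0,0,0],"angular":[0,0,0],"claw":0}]' 40
python3 -c "
from h import *
goto([.55,-.2453,.19],7.5)"
```

```text
time: 11.05
eef_pos: [0.5521, -0.2518, 0.2297]
orientation: [-0.001, 0.657, 0.754, 0.001]
wrist_force: [0.6, 0.0, -2.0]
grip_width: 0.291
t 11.05 tcp [ 0.5521 -0.2518  0.2297] yaw 7.91 | shift cm [ 0.67 -0.12  3.97] rot [-0.    -0.003  0.007] F [ 0.6  0.  -2. ] M [ 0.    0.07 -0.01] g 0.291
```

```bash
python3 -m inch '[{"translation":[0.65,-0.12,0.5],"angular":[0,-0.003,0.007],"claw":0},{"translation":[0,0,1],"angular":[0,0,0],"claw":0},{"translation":[0,0,1],"angular":[0,0,0],"claw":0},{"translation":[0,0,0.6],"angular":[0,0,0],"claw":0},{"translation":[0,0,0],"angular":[0,0,0],"claw":0},{"translation":[0,0,0],"angular":[0,0,0],"claw":0},{"translation":[0,0,0],"angular":[0,0,0],"claw":0},{"translation":[0,0,0],"angular":[0,0,0],"claw":0},{"translation":[0,0,0],"angular":[0,0,0],"claw":0},{"translation":[0,0,0],"angular":[0,0,0],"claw":0}]' 40
python3 -c "
from h import *
goto([.55,-.2453,.18],7.5)"
```

```text
time: 12.05
eef_pos: [0.5502, -0.2459, 0.1965]
orientation: [0.001, 0.66, 0.751, -0.0]
wrist_force: [-0.4, 0.2, -1.7]
grip_width: 0.291
t 12.05 tcp [ 0.5502 -0.2459  0.1965] yaw 7.43 | shift cm [ 0.06 -0.02  1.65] rot [ 0.001  0.002 -0.001] F [-0.4  0.2 -1.7] M [-0.08  0.04  0.03] g 0.291
```

```bash
python3 -m inch '[{"translation":[0.06,-0.02,0.6],"angular":[0.001,0.002,0],"claw":0},{"translation":[0,0,0.5],"angular":[0,0,0],"claw":0},{"translation":[0,0,0.4],"angular":[0,0,0],"claw":0},{"translation":[0,0,0.1],"angular":[0,0,0],"claw":0},{"translation":[0,0,0],"angular":[0,0,0],"claw":0},{"translation":[0,0,0],"angular":[0,0,0],"claw":0},{"translation":[0,0,0],"angular":[0,0,0],"claw":0},{"translation":[0,0,0],"angular":[0,0,0],"claw":0},{"translation":[0,0,0],"angular":[0,0,0],"claw":0},{"translation":[0,0,0],"angular":[0,0,0],"claw":0}]' 40
python3 - <<'E'
from h import *
goto([.55,-.2453,.1757],7.5)
im,d,c=shot('scene')
X=c['R']@np.array([.55,-.245,.1])+np.array(c['t']).ravel();uv=c['mtx']@X;u,v=(uv[:2]/uv[2]).astype(int)
cv2.imwrite('pics/s3.png',cv2.resize(im[v-42:v+33,u-50:u+50,::-1],None,fx=8,fy=8,interpolation=2))
E
```

```text
time: 13.05
eef_pos: [0.5501, -0.2453, 0.1792]
orientation: [-0.0, 0.66, 0.751, 0.0]
wrist_force: [-1.1, 0.7, -2.0]
grip_width: 0.29
t 13.05 tcp [ 0.5501 -0.2453  0.1792] yaw 7.44 | shift cm [-0.   -0.01  0.35] rot [-0.    -0.001 -0.001] F [-1.1  0.7 -2. ] M [0.   0.07 0.09] g 0.29
```

View pics/s3.png

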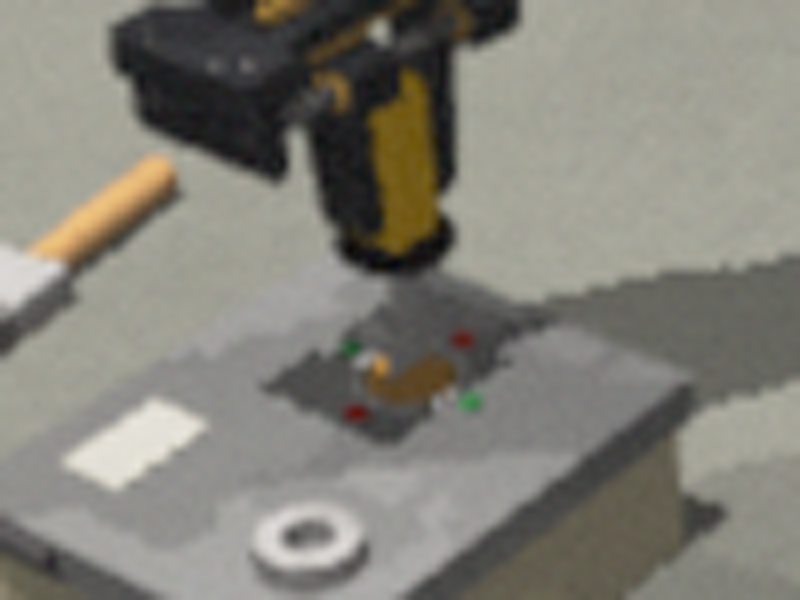

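The scene crop shows the driver upright with its blade right over the brass head at (410,380). I'll descend carefully.

```bash
python3 -m inch '[{"translation":[0,-0.01,0.15],"angular":[0,0,0],"claw":0},{"translation":[0,0,0.15],"angular":[0,0,0],"claw":0},{"translation":[0,0,0.15],"angular":[0,0,0],"claw":0},{"translation":[0,0,0.15],"angular":[0,0,0],"claw":0},{"translation":[0,0,0],"angular":[0,0,0],"claw":0},{"translation":[0,0,0],"angular":[0,0,0],"claw":0},{"translation":[0,0,0],"angular":[0,0,0],"claw":0},{"translation":[0,0,0],"angular":[0,0,0],"claw":0},{"translation":[0,0,0],"angular":[0,0,0],"claw":0},{"translation":[0,0,0],"angular":[0,0,0],"claw":0}]' 40
python3 -c "
from h import *
goto([.55,-.2453,.1687],7.5)"
```

```text
time: 14.1
eef_pos: [0.55, -0.2453, 0.1726]
orientation: [-0.0, 0.66, 0.751, 0.0]
wrist_force: [0.3, -0.1, -1.5]
grip_width: 0.291
t 14.1 tcp [ 0.55   -0.2453  0.1726] yaw 7.44 | shift cm [0.   0.   0.39] rot [-0.    -0.001 -0.001] F [ 0.3 -0.1 -1.5] M [-0.04  0.06 -0.01] g 0.291
```

No contact 3 mm below the head's top, so the blade is in the slot.

```bash
python3 -m inch '[{"translation":[0,0,0.13],"angular":[0,0,0],"claw":0},{"translation":[0,0,0.13],"angular":[0,0,0],"claw":0},{"translation":[0,0,0.13],"angular":[0,0,0],"claw":0},{"translation":[0,0,0.1],"angular":[0,0,0],"claw":0},{"translation":[0,0,0.1],"angular":[0,0,0],"claw":0},{"translation":[0,0,0],"angular":[0,0,0],"claw":0},{"translation":[0,0,0],"angular":[0,0,0],"claw":0},{"translation":[0,0,0],"angular":[0,0,0],"claw":0},{"translation":[0,0,0],"angular":[0,0,0],"claw":0},{"translation":[0,0,0],"angular":[0,0,0],"claw":0}]' 40
python3 -c "
from h import *
goto([.55,-.2453,.1637],7.5)"
```

```text
time: 15.1
eef_pos: [0.5502, -0.2455, 0.1675]
orientation: [-0.0, 0.66, 0.751, 0.0]
wrist_force: [-1.4, 0.7, 2.5]
grip_width: 0.289
t 15.1 tcp [ 0.5502 -0.2455  0.1675] yaw 7.43 | shift cm [ 0.02 -0.02  0.38] rot [ 0.001 -0.001 -0.001] F [-1.4  0.7  2.5] M [0.05 0.29 0.03] g 0.289
```

```bash
python3 -m inch '[{"translation":[0,0,0.1],"angular":[0,0,0],"claw":0},{"translation":[0,0,0.1],"angular":[0,0,0],"claw":0},{"translation":[0,0,0.1],"angular":[0,0,0],"claw":0},{"translation":[0,0,0.05],"angular":[0,0,0],"claw":0},{"translation":[0,0,0],"angular":[0,0,0],"claw":0},{"translation":[0,0,0],"angular":[0,0,0],"claw":0},{"translation":[0,0,0],"angular":[0,0,0],"claw":0},{"translation":[0,0,0],"angular":[0,0,0],"claw":0},{"translation":[0,0,0],"angular":[0,0,0],"claw":0},{"translation":[0,0,0],"angular":[0,0,0],"claw":0}]' 40
python3 -c "
from h import *
goto([.55,-.2453,.1637],7.5)"
```

```text
time: 16.1
eef_pos: [0.5502, -0.2455, 0.1643]
orientation: [-0.0, 0.66, 0.751, 0.001]
wrist_force: [-1.7, 1.7, 4.3]
grip_width: 0.292
t 16.1 tcp [ 0.5502 -0.2455  0.1643] yaw 7.42 | shift cm [ 0.02 -0.02  0.06] rot [ 0.001 -0.001 -0.001] F [-1.7  1.7  4.3] M [0.21 0.5  0.05] g 0.292
```

```bash
python3 -m inch '[{"translation":[0.01,-0.01,0.06],"angular":[0,0,0],"claw":0},{"translation":[0.01,-0.01,0.06],"angular":[0,0,0],"claw":0},{"translation":[0,0,0],"angular":[0,0,0.03],"claw":0},{"translation":[0,0,0],"angular":[0,0,0.05],"claw":0},{"translation":[0,0,0],"angular":[0,0,0.06],"claw":0},{"translation":[0,0,0],"angular":[0,0,0.06],"claw":0},{"translation":[0,0,0],"angular":[0,0,0.06],"claw":0},{"translation":[0,0,0],"angular":[0,0,0.04],"claw":0},{"translation":[0,0,0],"angular":[0,0,0],"claw":0},{"translation":[0,0,0],"angular":[0,0,0],"claw":0}]' 40
python3 -c "
from h import *
goto([.55,-.2453,.163],7.5)"
```

```text
time: 17.1
eef_pos: [0.5504, -0.2448, 0.1634]
orientation: [-0.0, 0.771, 0.637, 0.001]
wrist_force: [-1.8, 1.0, 4.7]
grip_width: 0.291
t 17.1 tcp [ 0.5504 -0.2448  0.1634] yaw -10.87 | shift cm [-0.06 -0.03  0.04] rot [ 0.001 -0.002 -0.321] F [-1.8  1.   4.7] M [0.16 0.55 0.07] g 0.291
```

```bash
python3 -m inch '[{"translation":[-0.03,0,0.03],"angular":[0,0,0.05],"claw":0},{"translation":[0,0,0.01],"angular":[0,0,0.08],"claw":0},{"translation":[0,0,0.01],"angular":[0,0,0.08],"claw":0},{"translation":[0,0,0],"angular":[0,0,0.08],"claw":0},{"translation":[0,0,0],"angular":[0,0,0.08],"claw":0},{"translation":[0,0,0],"angular":[0,0,0.08],"claw":0},{"translation":[0,0,0],"angular":[0,0,0.08],"claw":0},{"translation":[0,0,0],"angular":[0,0,0.06],"claw":0},{"translation":[0,0,0],"angular":[0,0,0],"claw":0},{"translation":[0,0,0],"angular":[0,0,0],"claw":0}]' 40
python3 -c "
from h import *
goto([.55,-.2453,.163],-80)"
```

```text
time: 18.1
eef_pos: [0.5507, -0.2443, 0.1632]
orientation: [-0.001, 0.926, 0.378, 0.001]
wrist_force: [-1.9, 1.3, 5.0]
grip_width: 0.293
t 18.1 tcp [ 0.5507 -0.2443  0.1632] yaw -45.6 | shift cm [-0.11  0.02  0.02] rot [-0.002 -0.003  0.6  ] F [-1.9  1.3  5. ] M [0.25 0.52 0.01] g 0.293
```

```bash
python3 -m inch '[{"translation":[-0.03,0,0.01],"angular":[0,0,0.05],"claw":0},{"translation":[-0.03,0,0.01],"angular":[0,0,0.06],"claw":0},{"translation":[0,0,0],"angular":[0,0,0.06],"claw":0},{"translation":[0,0,0],"angular":[0,0,0.04],"claw":0},{"translation":[0,0,0],"angular":[0,0,0.03],"claw":0},{"translation":[0,0,0],"angular":[0,0,0.02],"claw":0},{"translation":[0,0,0],"angular":[0,0,0.02],"claw":0},{"translation":[0,0,0],"angular":[0,0,0],"claw":0},{"translation":[0,0,0],"angular":[0,0,0],"claw":0},{"translation":[0,0,0],"angular":[0,0,0],"claw":0}]' 40
python3 - <<'E'
from h import *
goto([.55,-.2453,.163],-80)
m=[]
for i in range(3): im,d,c=shot('wrist'); m.append(observe()['ft_torque'][2])
print(np.round(m,3)); shot('wrist','w5')
E
```

```text
time: 19.1
eef_pos: [0.5508, -0.2443, 0.1633]
orientation: [-0.002, 0.97, 0.245, 0.002]
wrist_force: [-1.0, 1.0, 4.4]
grip_width: 0.294
t 19.1 tcp [ 0.5508 -0.2443  0.1633] yaw -61.65 | shift cm [-0.12  0.05  0.03] rot [-0.004 -0.005  0.32 ] F [-1.   1.   4.4] M [0.29 0.56 0.02] g 0.294
[0.064 0.073 0.062]
```

```bash
cat > tq.py <<'E'
from h import *
m=[];t7=[]
for i in range(4): get_image('top'); s=observe(); m.append(s['ft_torque'][2]); t7.append(s['tau'][6])
goto([.55,-.2453,.163],-80); print('Mz',np.mean(m).round(3),np.std(m).round(3),'tau7',np.mean(t7).round(3))
E
python3 -m inch '[{"translation":[0,0,0.01],"angular":[0,0,0.015],"claw":0},{"translation":[0,0,0.01],"angular":[0,0,0.015],"claw":0},{"translation":[0,0,0],"angular":[0,0,0.01],"claw":0},{"translation":[0,0,0],"angular":[0,0,0],"claw":0},{"translation":[0,0,0],"angular":[0,0,0],"claw":0},{"translation":[0,0,0],"angular":[0,0,0],"claw":0},{"translation":[0,0,0],"angular":[0,0,0],"claw":0},{"translation":[0,0,0],"angular":[0,0,0],"claw":0},{"translation":[0,0,0],"angular":[0,0,0],"claw":0},{"translation":[0,0,0],"angular":[0,0,0],"claw":0}]' 40 >/dev/null; python3 tq.py
```

```text
t 20.5 tcp [ 0.5508 -0.2444  0.1632] yaw -64.15 | shift cm [-0.11  0.05  0.02] rot [-0.004 -0.005  0.277] F [-1.5  0.3  4.5] M [0.29 0.6  0.01] g 0.289
Mz 0.035 0.019 tau7 -0.044
```

```bash
echo "
import sys; sys.exit(1 if max(np.mean(m),abs(np.mean(t7)))>.085 else 0)" >> tq.py; sed -i 's/range(4)/range(3)/' tq.py
python3 -m inch '[{"translation":[0,0,0.01],"angular":[0,0,0.015],"claw":0},{"translation":[0,0,0],"angular":[0,0,0.015],"claw":0},{"translation":[0,0,0],"angular":[0,0,0],"claw":0},{"translation":[0,0,0],"angular":[0,0,0],"claw":0},{"translation":[0,0,0],"angular":[0,0,0],"claw":0},{"translation":[0,0,0],"angular":[0,0,0],"claw":0},{"translation":[0,0,0],"angular":[0,0,0],"claw":0},{"translation":[0,0,0],"angular":[0,0,0],"claw":0},{"translation":[0,0,0],"angular":[0,0,0],"claw":0},{"translation":[0,0,0],"angular":[0,0,0],"claw":0}]' 40 >/dev/null; python3 tq.py && python3 -m inch '[{"translation":[0,0,0.01],"angular":[0,0,0.015],"claw":0},{"translation":[0,0,0],"angular":[0,0,0.015],"claw":0},{"translation":[0,0,0],"angular":[0,0,0],"claw":0},{"translation":[0,0,0],"angular":[0,0,0],"claw":0},{"translation":[0,0,0],"angular":[0,0,0],"claw":0},{"translation":[0,0,0],"angular":[0,0,0],"claw":0},{"translation":[0,0,0],"angular":[0,0,0],"claw":0},{"translation":[0,0,0],"angular":[0,0,0],"claw":0},{"translation":[0,0,0],"angular":[0,0,0],"claw":0},{"translation":[0,0,0],"angular":[0,0,0],"claw":0}]' 40 >/dev/null && python3 tq.py
```

```text
t 21.65 tcp [ 0.5509 -0.2443  0.1631] yaw -66.02 | shift cm [-0.12  0.05  0.01] rot [-0.004 -0.005  0.244] F [-0.8  1.2  5.8] M [0.3  0.61 0.04] g 0.289
Mz 0.03 0.02 tau7 -0.044
t 22.8 tcp [ 0.5509 -0.2443  0.163 ] yaw -67.89 | shift cm [-0.12  0.06 -0.  ] rot [-0.004 -0.005  0.211] F [-1.2  1.1  4.9] M [ 0.27  0.6  -0.02] g 0.294
Mz 0.022 0.034 tau7 -0.044
```

```bash
sed -i 's/>.085/>.2 or abs(np.mean(t7))>.058/; s/max(np.mean(m),abs(np.mean(t7)))/np.mean(m)/; s/range(3)/range(1)/' tq.py; tail -1 tq.py
python3 -m inch '[{"translation":[0,0,0],"angular":[0,0,0.015],"claw":0},{"translation":[0,0,0],"angular":[0,0,0.015],"claw":0},{"translation":[0,0,0],"angular":[0,0,0],"claw":0},{"translation":[0,0,0],"angular":[0,0,0],"claw":0},{"translation":[0,0,0],"angular":[0,0,0],"claw":0},{"translation":[0,0,0],"angular":[0,0,0],"claw":0},{"translation":[0,0,0],"angular":[0,0,0],"claw":0},{"translation":[0,0,0],"angular":[0,0,0],"claw":0},{"translation":[0,0,0],"angular":[0,0,0],"claw":0},{"translation":[0,0,0],"angular":[0,0,0],"claw":0}]' 40 >/dev/null; python3 tq.py && python3 -m inch '[{"translation":[0,0,0],"angular":[0,0,0.015],"claw":0},{"translation":[0,0,0],"angular":[0,0,0.015],"claw":0},{"translation":[0,0,0],"angular":[0,0,0],"claw":0},{"translation":[0,0,0],"angular":[0,0,0],"claw":0},{"translation":[0,0,0],"angular":[0,0,0],"claw":0},{"translation":[0,0,0],"angular":[0,0,0],"claw":0},{"translation":[0,0,0],"angular":[0,0,0],"claw":0},{"translation":[0,0,0],"angular":[0,0,0],"claw":0},{"translation":[0,0,0],"angular":[0,0,0],"claw":0},{"translation":[0,0,0],"angular":[0,0,0],"claw":0}]' 40 >/dev/null && python3 tq.py && python3 -m inch '[{"translation":[0,0,0],"angular":[0,0,0.015],"claw":0},{"translation":[0,0,0],"angular":[0,0,0.015],"claw":0},{"translation":[0,0,0],"angular":[0,0,0],"claw":0},{"translation":[0,0,0],"angular":[0,0,0],"claw":0},{"translation":[0,0,0],"angular":[0,0,0],"claw":0},{"translation":[0,0,0],"angular":[0,0,0],"claw":0},{"translation":[0,0,0],"angular":[0,0,0],"claw":0},{"translation":[0,0,0],"angular":[0,0,0],"claw":0},{"translation":[0,0,0],"angular":[0,0,0],"claw":0},{"translation":[0,0,0],"angular":[0,0,0],"claw":0}]' 40 >/dev/null && python3 tq.py
```

```text
import sys; sys.exit(1 if np.mean(m)>.2 or abs(np.mean(t7))>.058 else 0)
t 23.85 tcp [ 0.5509 -0.2443  0.163 ] yaw -69.77 | shift cm [-0.12  0.06  0.  ] rot [-0.004 -0.005  0.179] F [-1.8  1.2  4.2] M [0.34 0.58 0.09] g 0.291
Mz 0.094 0.0 tau7 -0.043
t 24.9 tcp [ 0.5509 -0.2443  0.163 ] yaw -71.64 | shift cm [-0.12  0.06 -0.  ] rot [-0.004 -0.005  0.146] F [-1.5  1.4  5.4] M [0.35 0.55 0.04] g 0.295
Mz 0.043 0.0 tau7 -0.043
t 25.95 tcp [ 0.551  -0.2443  0.163 ] yaw -73.52 | shift cm [-0.12  0.07  0.  ] rot [-0.004 -0.005  0.113] F [-1.8  1.8  4.4] M [0.34 0.58 0.03] g 0.294
Mz 0.027 0.0 tau7 -0.043
```

```bash
python3 -m inch '[{"translation":[0,0,0],"angular":[0,0,0.015],"claw":0},{"translation":[0,0,0],"angular":[0,0,0.015],"claw":0},{"translation":[0,0,0],"angular":[0,0,0],"claw":0},{"translation":[0,0,0],"angular":[0,0,0],"claw":0},{"translation":[0,0,0],"angular":[0,0,0],"claw":0},{"translation":[0,0,0],"angular":[0,0,0],"claw":0},{"translation":[0,0,0],"angular":[0,0,0],"claw":0},{"translation":[0,0,0],"angular":[0,0,0],"claw":0},{"translation":[0,0,0],"angular":[0,0,0],"claw":0},{"translation":[0,0,0],"angular":[0,0,0],"claw":0}]' 40 >/dev/null; python3 tq.py && python3 -m inch '[{"translation":[0,0,0],"angular":[0,0,0.015],"claw":0},{"translation":[0,0,0],"angular":[0,0,0.015],"claw":0},{"translation":[0,0,0],"angular":[0,0,0],"claw":0},{"translation":[0,0,0],"angular":[0,0,0],"claw":0},{"translation":[0,0,0],"angular":[0,0,0],"claw":0},{"translation":[0,0,0],"angular":[0,0,0],"claw":0},{"translation":[0,0,0],"angular":[0,0,0],"claw":0},{"translation":[0,0,0],"angular":[0,0,0],"claw":0},{"translation":[0,0,0],"angular":[0,0,0],"claw":0},{"translation":[0,0,0],"angular":[0,0,0],"claw":0}]' 40 >/dev/null && python3 tq.py && python3 -m inch '[{"translation":[0,0,0],"angular":[0,0,0.015],"claw":0},{"translation":[0,0,0],"angular":[0,0,0.015],"claw":0},{"translation":[0,0,0],"angular":[0,0,0],"claw":0},{"translation":[0,0,0],"angular":[0,0,0],"claw":0},{"translation":[0,0,0],"angular":[0,0,0],"claw":0},{"translation":[0,0,0],"angular":[0,0,0],"claw":0},{"translation":[0,0,0],"angular":[0,0,0],"claw":0},{"translation":[0,0,0],"angular":[0,0,0],"claw":0},{"translation":[0,0,0],"angular":[0,0,0],"claw":0},{"translation":[0,0,0],"angular":[0,0,0],"claw":0}]' 40 >/dev/null && python3 tq.py && python3 -m inch '[{"translation":[0,0,0],"angular":[0,0,0.015],"claw":0},{"translation":[0,0,0],"angular":[0,0,0.015],"claw":0},{"translation":[0,0,0],"angular":[0,0,0],"claw":0},{"translation":[0,0,0],"angular":[0,0,0],"claw":0},{"translation":[0,0,0],"angular":[0,0,0],"claw":0},{"translation":[0,0,0],"angular":[0,0,0],"claw":0},{"translation":[0,0,0],"angular":[0,0,0],"claw":0},{"translation":[0,0,0],"angular":[0,0,0],"claw":0},{"translation":[0,0,0],"angular":[0,0,0],"claw":0},{"translation":[0,0,0],"angular":[0,0,0],"claw":0}]' 40 >/dev/null && python3 tq.py
```

```text
t 27.0 tcp [ 0.551  -0.2443  0.163 ] yaw -75.39 | shift cm [-0.12  0.07  0.  ] rot [-0.004 -0.005  0.08 ] F [-1.4  1.   4.4] M [0.25 0.57 0.03] g 0.292
Mz 0.028 0.0 tau7 -0.043
t 28.05 tcp [ 0.551  -0.2443  0.163 ] yaw -77.27 | shift cm [-0.12  0.08  0.  ] rot [-0.004 -0.005  0.048] F [-0.9  0.8  5.2] M [0.31 0.56 0.08] g 0.288
Mz 0.081 0.0 tau7 -0.043
t 29.1 tcp [ 0.551  -0.2442  0.163 ] yaw -79.13 | shift cm [-0.12  0.08  0.  ] rot [-0.004 -0.005  0.015] F [-1.2  0.6  5.4] M [0.32 0.49 0.1 ] g 0.289
Mz 0.102 0.0 tau7 -0.043
t 30.15 tcp [ 0.5511 -0.2443  0.163 ] yaw -81.01 | shift cm [-0.12  0.09  0.  ] rot [-0.004 -0.005 -0.018] F [-1.3 -0.6  4.8] M [0.28 0.52 0.06] g 0.294
Mz 0.057 0.0 tau7 -0.043
```

```bash
sed -i 's/>.2 or/>.115 or/; s/range(1)/range(3)/' tq.py; python3 -m inch '[{"translation":[0,0,0],"angular":[0,0,0.015],"claw":0},{"translation":[0,0,0],"angular":[0,0,0.015],"claw":0},{"translation":[0,0,0],"angular":[0,0,0],"claw":0},{"translation":[0,0,0],"angular":[0,0,0],"claw":0},{"translation":[0,0,0],"angular":[0,0,0],"claw":0},{"translation":[0,0,0],"angular":[0,0,0],"claw":0},{"translation":[0,0,0],"angular":[0,0,0],"claw":0},{"translation":[0,0,0],"angular":[0,0,0],"claw":0},{"translation":[0,0,0],"angular":[0,0,0],"claw":0},{"translation":[0,0,0],"angular":[0,0,0],"claw":0}]' 40 >/dev/null; python3 tq.py && python3 -m inch '[{"translation":[0,0,0],"angular":[0,0,0.015],"claw":0},{"translation":[0,0,0],"angular":[0,0,0.015],"claw":0},{"translation":[0,0,0],"angular":[0,0,0],"claw":0},{"translation":[0,0,0],"angular":[0,0,0],"claw":0},{"translation":[0,0,0],"angular":[0,0,0],"claw":0},{"translation":[0,0,0],"angular":[0,0,0],"claw":0},{"translation":[0,0,0],"angular":[0,0,0],"claw":0},{"translation":[0,0,0],"angular":[0,0,0],"claw":0},{"translation":[0,0,0],"angular":[0,0,0],"claw":0},{"translation":[0,0,0],"angular":[0,0,0],"claw":0}]' 40 >/dev/null && python3 tq.py && python3 -m inch '[{"translation":[0,0,0],"angular":[0,0,0.015],"claw":0},{"translation":[0,0,0],"angular":[0,0,0.015],"claw":0},{"translation":[0,0,0],"angular":[0,0,0],"claw":0},{"translation":[0,0,0],"angular":[0,0,0],"claw":0},{"translation":[0,0,0],"angular":[0,0,0],"claw":0},{"translation":[0,0,0],"angular":[0,0,0],"claw":0},{"translation":[0,0,0],"angular":[0,0,0],"claw":0},{"translation":[0,0,0],"angular":[0,0,0],"claw":0},{"translation":[0,0,0],"angular":[0,0,0],"claw":0},{"translation":[0,0,0],"angular":[0,0,0],"claw":0}]' 40 >/dev/null && python3 tq.py && python3 -m inch '[{"translation":[0,0,0],"angular":[0,0,0.015],"claw":0},{"translation":[0,0,0],"angular":[0,0,0.015],"claw":0},{"translation":[0,0,0],"angular":[0,0,0],"claw":0},{"translation":[0,0,0],"angular":[0,0,0],"claw":0},{"translation":[0,0,0],"angular":[0,0,0],"claw":0},{"translation":[0,0,0],"angular":[0,0,0],"claw":0},{"translation":[0,0,0],"angular":[0,0,0],"claw":0},{"translation":[0,0,0],"angular":[0,0,0],"claw":0},{"translation":[0,0,0],"angular":[0,0,0],"claw":0},{"translation":[0,0,0],"angular":[0,0,0],"claw":0}]' 40 >/dev/null && python3 tq.py
```

```text
t 31.3 tcp [ 0.5511 -0.2442  0.163 ] yaw -82.88 | shift cm [-0.12  0.09  0.  ] rot [-0.004 -0.004 -0.05 ] F [-1.4  2.1  4.9] M [0.34 0.52 0.05] g 0.295
Mz 0.059 0.033 tau7 -0.043
t 32.45 tcp [ 0.5511 -0.2443  0.163 ] yaw -84.76 | shift cm [-0.12  0.09  0.  ] rot [-0.004 -0.004 -0.083] F [-0.4  1.   5.8] M [0.32 0.53 0.08] g 0.294
Mz 0.06 0.014 tau7 -0.043
t 33.6 tcp [ 0.5512 -0.2443  0.163 ] yaw -86.63 | shift cm [-0.12  0.1   0.  ] rot [-0.004 -0.004 -0.116] F [-0.5  1.3  4.4] M [0.35 0.55 0.08] g 0.29
Mz 0.047 0.026 tau7 -0.043
t 34.75 tcp [ 0.5512 -0.2442  0.1631] yaw -88.51 | shift cm [-0.12  0.1   0.01] rot [-0.004 -0.004 -0.148] F [-2.3  1.6  5.1] M [0.32 0.58 0.02] g 0.29
Mz 0.049 0.023 tau7 -0.043
```

```bash
python3 -m inch '[{"translation":[0,0,0],"angular":[0,0,0.015],"claw":0},{"translation":[0,0,0],"angular":[0,0,0.015],"claw":0},{"translation":[0,0,0],"angular":[0,0,0],"claw":0},{"translation":[0,0,0],"angular":[0,0,0],"claw":0},{"translation":[0,0,0],"angular":[0,0,0],"claw":0},{"translation":[0,0,0],"angular":[0,0,0],"claw":0},{"translation":[0,0,0],"angular":[0,0,0],"claw":0},{"translation":[0,0,0],"angular":[0,0,0],"claw":0},{"translation":[0,0,0],"angular":[0,0,0],"claw":0},{"translation":[0,0,0],"angular":[0,0,0],"claw":0}]' 40 >/dev/null; python3 tq.py && python3 -m inch '[{"translation":[0,0,0],"angular":[0,0,0.015],"claw":0},{"translation":[0,0,0],"angular":[0,0,0.015],"claw":0},{"translation":[0,0,0],"angular":[0,0,0],"claw":0},{"translation":[0,0,0],"angular":[0,0,0],"claw":0},{"translation":[0,0,0],"angular":[0,0,0],"claw":0},{"translation":[0,0,0],"angular":[0,0,0],"claw":0},{"translation":[0,0,0],"angular":[0,0,0],"claw":0},{"translation":[0,0,0],"angular":[0,0,0],"claw":0},{"translation":[0,0,0],"angular":[0,0,0],"claw":0},{"translation":[0,0,0],"angular":[0,0,0],"claw":0}]' 40 >/dev/null && python3 tq.py && python3 -m inch '[{"translation":[0,0,0],"angular":[0,0,0.015],"claw":0},{"translation":[0,0,0],"angular":[0,0,0.015],"claw":0},{"translation":[0,0,0],"angular":[0,0,0],"claw":0},{"translation":[0,0,0],"angular":[0,0,0],"claw":0},{"translation":[0,0,0],"angular":[0,0,0],"claw":0},{"translation":[0,0,0],"angular":[0,0,0],"claw":0},{"translation":[0,0,0],"angular":[0,0,0],"claw":0},{"translation":[0,0,0],"angular":[0,0,0],"claw":0},{"translation":[0,0,0],"angular":[0,0,0],"claw":0},{"translation":[0,0,0],"angular":[0,0,0],"claw":0}]' 40 >/dev/null && python3 tq.py && python3 -m inch '[{"translation":[0,0,0],"angular":[0,0,0.015],"claw":0},{"translation":[0,0,0],"angular":[0,0,0.015],"claw":0},{"translation":[0,0,0],"angular":[0,0,0],"claw":0},{"translation":[0,0,0],"angular":[0,0,0],"claw":0},{"translation":[0,0,0],"angular":[0,0,0],"claw":0},{"translation":[0,0,0],"angular":[0,0,0],"claw":0},{"translation":[0,0,0],"angular":[0,0,0],"claw":0},{"translation":[0,0,0],"angular":[0,0,0],"claw":0},{"translation":[0,0,0],"angular":[0,0,0],"claw":0},{"translation":[0,0,0],"angular":[0,0,0],"claw":0}]' 40 >/dev/null && python3 tq.py
```

```text
t 35.9 tcp [ 0.5513 -0.2442  0.1631] yaw -90.38 | shift cm [-0.13  0.11  0.  ] rot [-0.004 -0.004 -0.181] F [-1.5  0.8  4.8] M [ 0.33  0.49 -0.02] g 0.291
Mz 0.01 0.036 tau7 -0.043
t 37.05 tcp [ 0.5513 -0.2442  0.1631] yaw -92.25 | shift cm [-0.12  0.11  0.01] rot [-0.004 -0.004 -0.214] F [-1.2  0.9  4.2] M [0.32 0.47 0.06] g 0.289
Mz 0.053 0.005 tau7 -0.043
t 38.2 tcp [ 0.5513 -0.2442  0.163 ] yaw -94.13 | shift cm [-0.12  0.12  0.  ] rot [-0.005 -0.004 -0.247] F [-1.5  1.4  5.3] M [0.33 0.53 0.06] g 0.291
Mz 0.026 0.027 tau7 -0.043
t 39.35 tcp [ 0.5513 -0.2442  0.1631] yaw -96.0 | shift cm [-0.12  0.12  0.01] rot [-0.004 -0.004 -0.279] F [-1.   1.7  5.7] M [0.39 0.53 0.01] g 0.292
Mz 0.039 0.028 tau7 -0.043
```

```bash
sed -i 's/range(3)/range(1)/;s/>.115/>.14/' tq.py; python3 -m inch '[{"translation":[0,0,0],"angular":[0,0,0.015],"claw":0},{"translation":[0,0,0],"angular":[0,0,0.015],"claw":0},{"translation":[0,0,0],"angular":[0,0,0],"claw":0},{"translation":[0,0,0],"angular":[0,0,0],"claw":0},{"translation":[0,0,0],"angular":[0,0,0],"claw":0},{"translation":[0,0,0],"angular":[0,0,0],"claw":0},{"translation":[0,0,0],"angular":[0,0,0],"claw":0},{"translation":[0,0,0],"angular":[0,0,0],"claw":0},{"translation":[0,0,0],"angular":[0,0,0],"claw":0},{"translation":[0,0,0],"angular":[0,0,0],"claw":0}]' 40 >/dev/null; python3 tq.py && python3 -m inch '[{"translation":[0,0,0],"angular":[0,0,0.015],"claw":0},{"translation":[0,0,0],"angular":[0,0,0.015],"claw":0},{"translation":[0,0,0],"angular":[0,0,0],"claw":0},{"translation":[0,0,0],"angular":[0,0,0],"claw":0},{"translation":[0,0,0],"angular":[0,0,0],"claw":0},{"translation":[0,0,0],"angular":[0,0,0],"claw":0},{"translation":[0,0,0],"angular":[0,0,0],"claw":0},{"translation":[0,0,0],"angular":[0,0,0],"claw":0},{"translation":[0,0,0],"angular":[0,0,0],"claw":0},{"translation":[0,0,0],"angular":[0,0,0],"claw":0}]' 40 >/dev/null && python3 tq.py && python3 -m inch '[{"translation":[0,0,0],"angular":[0,0,0.015],"claw":0},{"translation":[0,0,0],"angular":[0,0,0.015],"claw":0},{"translation":[0,0,0],"angular":[0,0,0],"claw":0},{"translation":[0,0,0],"angular":[0,0,0],"claw":0},{"translation":[0,0,0],"angular":[0,0,0],"claw":0},{"translation":[0,0,0],"angular":[0,0,0],"claw":0},{"translation":[0,0,0],"angular":[0,0,0],"claw":0},{"translation":[0,0,0],"angular":[0,0,0],"claw":0},{"translation":[0,0,0],"angular":[0,0,0],"claw":0},{"translation":[0,0,0],"angular":[0,0,0],"claw":0}]' 40 >/dev/null && python3 tq.py && python3 -m inch '[{"translation":[0,0,0],"angular":[0,0,0.015],"claw":0},{"translation":[0,0,0],"angular":[0,0,0.015],"claw":0},{"translation":[0,0,0],"angular":[0,0,0],"claw":0},{"translation":[0,0,0],"angular":[0,0,0],"claw":0},{"translation":[0,0,0],"angular":[0,0,0],"claw":0},{"translation":[0,0,0],"angular":[0,0,0],"claw":0},{"translation":[0,0,0],"angular":[0,0,0],"claw":0},{"translation":[0,0,0],"angular":[0,0,0],"claw":0},{"translation":[0,0,0],"angular":[0,0,0],"claw":0},{"translation":[0,0,0],"angular":[0,0,0],"claw":0}]' 40 >/dev/null && python3 tq.py
```

```text
t 40.4 tcp [ 0.5514 -0.2443  0.1631] yaw -97.88 | shift cm [-0.12  0.12  0.01] rot [-0.005 -0.004 -0.312] F [-1.2  2.2  5.3] M [0.35 0.51 0.03] g 0.29
Mz 0.026 0.0 tau7 -0.043
t 41.45 tcp [ 0.5514 -0.2442  0.1631] yaw -99.75 | shift cm [-0.12  0.13  0.01] rot [-0.005 -0.004 -0.345] F [-2.   1.4  4.9] M [0.38 0.5  0.03] g 0.294
Mz 0.032 0.0 tau7 -0.043
t 42.5 tcp [ 0.5514 -0.2443  0.1631] yaw -101.62 | shift cm [-0.12  0.13  0.01] rot [-0.005 -0.004 -0.377] F [-1.3  0.9  4.6] M [ 0.36  0.49 -0.01] g 0.292
Mz -0.008 0.0 tau7 -0.061
```

tau7 stepped up from a steady 0.043 to 0.061 N m, so that's the stop. One small nudge will confirm it.

```bash
python3 -m inch '[{"translation":[0,0,0],"angular":[0,0,0.012],"claw":0},{"translation":[0,0,0],"angular":[0,0,0],"claw":0},{"translation":[0,0,0],"angular":[0,0,0],"claw":0},{"translation":[0,0,0],"angular":[0,0,0],"claw":0},{"translation":[0,0,0],"angular":[0,0,0],"claw":0},{"translation":[0,0,0],"angular":[0,0,0],"claw":0},{"translation":[0,0,-0.1],"angular":[0,0,0],"claw":0},{"translation":[0,0,0],"angular":[0,0,0],"claw":0},{"translation":[0,0,0],"angular":[0,0,0],"claw":0},{"translation":[0,0,0],"angular":[0,0,0],"claw":0}]' 40 >/dev/null;  python3 tq.py
```

```text
t 43.55 tcp [ 0.5515 -0.2442  0.164 ] yaw -102.36 | shift cm [-0.12  0.14  0.1 ] rot [-0.004 -0.004 -0.39 ] F [-0.9  1.5  3.8] M [0.34 0.42 0.06] g 0.294
Mz 0.057 0.0 tau7 -0.068
```

```bash
python3 -m inch '[{"translation":[0,0,0.1],"angular":[0,0,0],"claw":0},{"translation":[0,0,0],"angular":[0,0,0.012],"claw":0},{"translation":[0,0,0],"angular":[0,0,0],"claw":0},{"translation":[0,0,0],"angular":[0,0,0],"claw":0},{"translation":[0,0,0],"angular":[0,0,0],"claw":0},{"translation":[0,0,0],"angular":[0,0,0],"claw":0},{"translation":[0,0,0],"angular":[0,0,0],"claw":0},{"translation":[0,0,0],"angular":[0,0,0],"claw":0},{"translation":[0,0,0],"angular":[0,0,0],"claw":0},{"translation":[0,0,0],"angular":[0,0,0],"claw":0}]' 40 >/dev/null;  python3 tq.py
```

```text
t 44.6 tcp [ 0.5515 -0.2443  0.1631] yaw -103.03 | shift cm [-0.12  0.13  0.01] rot [-0.005 -0.004 -0.402] F [-0.5  0.4  4.6] M [0.33 0.42 0.07] g 0.295
Mz 0.073 0.0 tau7 -0.071
```

```bash
python3 -m inch '[{"translation":[0,0,0],"angular":[0,0,0.015],"claw":0},{"translation":[0,0,0],"angular":[0,0,0.015],"claw":0},{"translation":[0,0,0],"angular":[0,0,0],"claw":0},{"translation":[0,0,0],"angular":[0,0,0],"claw":0},{"translation":[0,0,0],"angular":[0,0,0],"claw":0},{"translation":[0,0,0],"angular":[0,0,0],"claw":0},{"translation":[0,0,0],"angular":[0,0,0],"claw":0},{"translation":[0,0,0],"angular":[0,0,0],"claw":0},{"translation":[0,0,0],"angular":[0,0,0],"claw":0},{"translation":[0,0,0],"angular":[0,0,0],"claw":0}]' 40 >/dev/null;  sed -i 's/range(1)/range(3)/' tq.py; python3 tq.py
```

```text
t 45.75 tcp [ 0.5515 -0.2443  0.1631] yaw -104.89 | shift cm [-0.12  0.14  0.01] rot [-0.005 -0.004 -0.434] F [-0.9  0.6  4.5] M [0.34 0.45 0.14] g 0.288
Mz 0.131 0.009 tau7 -0.104
```

Torque climbed to about 0.10–0.13 N m, so the stop is confirmed. Easing straight up now.

```bash
python3 -m inch '[{"translation":[0,0,-0.15],"angular":[0,0,0],"claw":0},{"translation":[0,0,-0.15],"angular":[0,0,0],"claw":0},{"translation":[0,0,-0.2],"angular":[0,0,0],"claw":0},{"translation":[0,0,-0.3],"angular":[0,0,0],"claw":0},{"translation":[0,0,-0.6],"angular":[0,0,0],"claw":0},{"translation":[0,0,-1],"angular":[0,0,0],"claw":0},{"translation":[0,0,-1.5],"angular":[0,0,0],"claw":0},{"translation":[0,0,-2],"angular":[0,0,0],"claw":0},{"translation":[0,0,-2],"angular":[0,0,0],"claw":0},{"translation":[0,0,-1],"angular":[0,0,0],"claw":0}]' 40
python3 - <<'E'
from h import *
goto([.5496,.2662,.25],21)
for n in ['top','scene']:
    im,d,c=shot(n); P=cloud(d,c);Z=P[...,2];h=cv2.cvtColor(im,cv2.COLOR_RGB2HSV)
    m=(np.hypot(P[...,0]-.55,P[...,1]+.2447)<.014)&(h[...,0]>10)&(h[...,0]<30)&(h[...,1]>90)&(Z<.1)
    print(n,m.sum(),np.median(Z[m]) if m.any() else None)
    if n=='scene':
        X=c['R']@np.array([.55,-.245,.1])+np.array(c['t']).ravel();uv=c['mtx']@X;u,v=(uv[:2]/uv[2]).astype(int)
        cv2.imwrite('pics/s4.png',cv2.resize(im[v-42:v+33,u-50:u+50,::-1],None,fx=8,fy=8,interpolation=2))
print(tool()[2]['joints'].round(2))
E
```

```text
time: 46.75
eef_pos: [0.5494, -0.2448, 0.2569]
orientation: [-0.002, 0.991, -0.131, 0.0]
wrist_force: [0.1, 0.5, -2.1]
grip_width: 0.291
t 46.75 tcp [ 0.5494 -0.2448  0.2569] yaw -105.03 | shift cm [-13.23 -49.35   0.89] rot [-0.003 -0.004 -2.2  ] F [ 0.1  0.5 -2.1] M [0.02 0.17 0.03] g 0.291
top 16 0.08317670571082764
scene 37 0.08492955200124051
[-0.33  0.65  1.01  1.71 -0.61  1.13 -0.96]
```

View pics/s4.png

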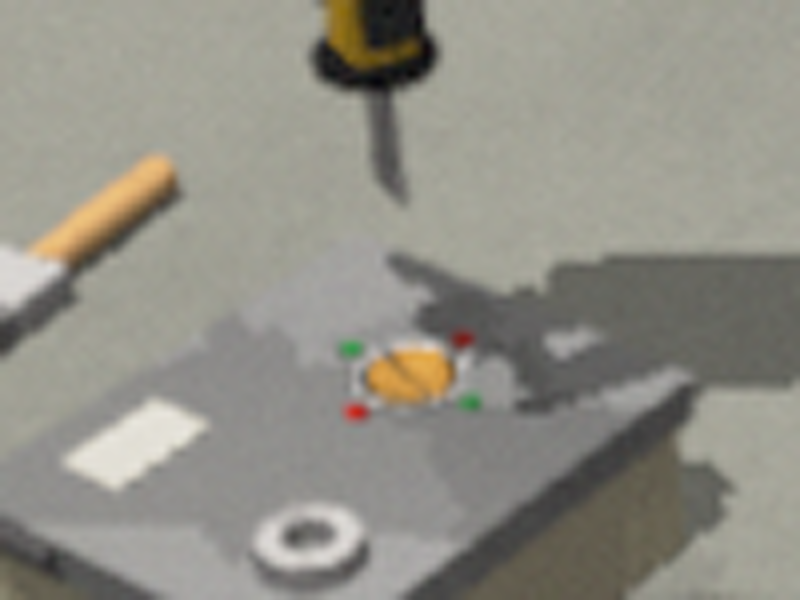

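The scene crop shows the slot in the brass head at (410,375) now lying toward the green dots (350,348) and (470,402), slightly past them, with the driver clear. I'll check the head's height against the cover.

Run:
```python
from h import *
for n in ['scene','top']:
  A=[];B=[]
  for i in range(3):
    im,d,c=shot(n); P=cloud(d,c);Z=P[...,2];h=cv2.cvtColor(im,cv2.COLOR_RGB2HSV)
    r=np.hypot(P[...,0]-.5498,P[...,1]+.2446)
    m=(r<.015)&(h[...,0]>10)&(h[...,0]<30)&(h[...,1]>90)&(Z<.1)&(Z>.07)
    k=(r>.023)&(r<.045)&(Z<.1)&(Z>.07); 
    A.append(Z[m]);
    # fit cover plane
    Q=P[k];X=np.c_[Q[:,:2],np.ones(len(Q))];co=np.linalg.lstsq(X,Q[:,2],rcond=None)[0]
    B.append(Z[m]-np.c_[P[m][:,:2],np.ones(m.sum())]@co)
  print(n,np.percentile(np.concatenate(A),[25,50,75]).round(4),'above cover',np.percentile(np.concatenate(B),[25,50,75]).round(4))
```

```text
scene [0.0837 0.0852 0.0861] above cover [0.0001 0.0017 0.0026]
top [0.0829 0.0849 0.0867] above cover [-0.001   0.001   0.0028]
```

The head sits about 1.7 mm above the cover (2 mm when fully out), so it has sprung home. Carrying the driver back.

```bash
python3 -m inch '[{"translation":[-0.7,-2.5,0],"angular":[0,0,0],"claw":0},{"translation":[-1.3,-4.7,0],"angular":[0,0,0],"claw":0},{"translation":[-1.3,-4.7,0],"angular":[0,0,0],"claw":0},{"translation":[-1.3,-4.7,0],"angular":[0,0,0],"claw":0},{"translation":[-1.3,-4.7,0],"angular":[0,0,0],"claw":0},{"translation":[-1.3,-4.7,0],"angular":[0,0,0],"claw":0},{"translation":[-1.3,-4.7,0],"angular":[0,0,0],"claw":0},{"translation":[-1.3,-4.7,0],"angular":[0,0,0],"claw":0},{"translation":[-1.3,-4.7,0],"angular":[0,0,0],"claw":0},{"translation":[-1,-3.5,0],"angular":[0,0,0],"claw":0}]' 40
python3 -c "
from h import *
goto([.5496,.2662,.25],21);print(tool()[2]['joints'].round(2))"
```

```text
time: 48.15
eef_pos: [0.5438, 0.2155, 0.2495]
orientation: [0.001, 0.991, -0.137, -0.004]
wrist_force: [0.3, -0.7, -1.9]
grip_width: 0.295
t 48.15 tcp [0.5438 0.2155 0.2495] yaw -105.74 | shift cm [-0.82 -5.03 -0.06] rot [-0.007  0.008 -2.212] F [ 0.3 -0.7 -1.9] M [-0.04  0.12  0.01] g 0.295
[-1.18  0.68  1.08  1.76 -0.66  1.13 -1.72]
```

```bash
python3 -m inch '[{"translation":[-0.3,-1.5,0],"angular":[-0.007,0.008,0],"claw":0},{"translation":[-0.3,-2,0],"angular":[0,0,0],"claw":0},{"translation":[-0.2,-1.2,0],"angular":[0,0,0],"claw":0},{"translation":[0,-0.2,0],"angular":[0,0,0],"claw":0},{"translation":[0,0,0],"angular":[0,0,0],"claw":0},{"translation":[0,0,1],"angular":[0,0,0],"claw":0},{"translation":[0,0,1.5],"angular":[0,0,0],"claw":0},{"translation":[0,0,1],"angular":[0,0,0],"claw":0},{"translation":[0,0,0],"angular":[0,0,0],"claw":0},{"translation":[0,0,0],"angular":[0,0,0],"claw":0}]' 40
python3 -c "
from h import *
goto([.5493,.2663,.155],-105.7)"
```

```text
time: 49.15
eef_pos: [0.5464, 0.2683, 0.2067]
orientation: [0.008, 0.991, -0.135, -0.003]
wrist_force: [0.5, 0.2, -1.6]
grip_width: 0.289
t 49.15 tcp [0.5464 0.2683 0.2067] yaw -105.5 | shift cm [0.35 0.03 5.17] rot [0.016 0.004 0.004] F [ 0.5  0.2 -1.6] M [-0.    0.12 -0.  ] g 0.289
```

```bash
python3 -m inch '[{"translation":[0.35,0.03,0.3],"angular":[0.016,0.004,0],"claw":0},{"translation":[0,0,1],"angular":[0,0,0],"claw":0},{"translation":[0,0,1.2],"angular":[0,0,0],"claw":0},{"translation":[0,0,0.8],"angular":[0,0,0],"claw":0},{"translation":[0,0,0.3],"angular":[0,0,0],"claw":0},{"translation":[0,0,0],"angular":[0,0,0],"claw":0},{"translation":[0,0,0],"angular":[0,0,0],"claw":0},{"translation":[0,0,0],"angular":[0,0,0],"claw":0},{"translation":[0,0,0],"angular":[0,0,0],"claw":0},{"translation":[0,0,0],"angular":[0,0,0],"claw":0}]' 40
python3 - <<'E'
from h import *
goto([.5493,.2663,.096],-105.7)
im,d,c=shot('scene')
X=c['R']@np.array([.549,.266,.09])+np.array(c['t']).ravel();uv=c['mtx']@X;u,v=(uv[:2]/uv[2]).astype(int)
cv2.imwrite('pics/s5.png',cv2.resize(im[v-42:v+33,u-50:u+50,::-1],None,fx=8,fy=8,interpolation=2))
E
```

```text
time: 50.15
eef_pos: [0.5507, 0.267, 0.1683]
orientation: [-0.001, 0.991, -0.135, 0.001]
wrist_force: [-0.1, 0.0, -0.9]
grip_width: 0.292
t 50.15 tcp [0.5507 0.267  0.1683] yaw -105.49 | shift cm [-0.13  0.13  7.23] rot [-0.002 -0.001  0.004] F [-0.1  0.  -0.9] M [ 0.    0.14 -0.03] g 0.292
```

View pics/s5.png

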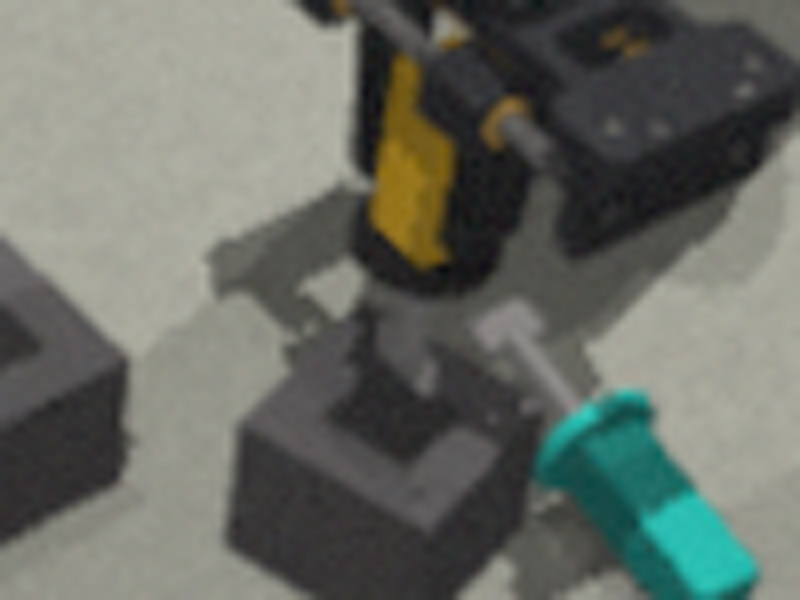

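The blade at (395,360) is over the holder's hole. Lowering the driver.

```bash
python3 -m inch '[{"translation":[-0.13,0.13,0.3],"angular":[0,0,0],"claw":0},{"translation":[0,0,1],"angular":[0,0,0],"claw":0},{"translation":[0,0,1.2],"angular":[0,0,0],"claw":0},{"translation":[0,0,1.2],"angular":[0,0,0],"claw":0},{"translation":[0,0,1],"angular":[0,0,0],"claw":0},{"translation":[0,0,0.5],"angular":[0,0,0],"claw":0},{"translation":[0,0,0.3],"angular":[0,0,0],"claw":0},{"translation":[0,0,0],"angular":[0,0,0],"claw":0},{"translation":[0,0,0],"angular":[0,0,0],"claw":0},{"translation":[0,0,0],"angular":[0,0,0],"claw":0}]' 40
python3 -c "
from h import *
goto([.5493,.2663,.094],-105.7)"
```

```text
time: 51.2
eef_pos: [0.5488, 0.266, 0.1076]
orientation: [-0.001, 0.991, -0.135, 0.0]
wrist_force: [0.7, -0.2, -0.9]
grip_width: 0.29
t 51.2 tcp [0.5488 0.266  0.1076] yaw -105.49 | shift cm [ 0.04 -0.04  1.36] rot [-0.001 -0.001  0.004] F [ 0.7 -0.2 -0.9] M [ 0.07  0.21 -0.01] g 0.29
```

```bash
python3 -m inch '[{"translation":[0.04,-0.04,0.5],"angular":[0,0,0],"claw":0},{"translation":[0,0,0.4],"angular":[0,0,0],"claw":0},{"translation":[0,0,0.25],"angular":[0,0,0],"claw":0},{"translation":[0,0,0.15],"angular":[0,0,0],"claw":0},{"translation":[0,0,0.05],"angular":[0,0,0],"claw":0},{"translation":[0,0,0],"angular":[0,0,0],"claw":0},{"translation":[0,0,0],"angular":[0,0,0],"claw":0},{"translation":[0,0,0],"angular":[0,0,0],"claw":0},{"translation":[0,0,0],"angular":[0,0,0],"claw":0},{"translation":[0,0,0],"angular":[0,0,0],"claw":0}]' 40
python3 -c "
from h import *
goto([.5493,.2663,.094],-105.7)"
```

```text
time: 52.2
eef_pos: [0.55, 0.2667, 0.0943]
orientation: [-0.001, 0.991, -0.135, 0.001]
wrist_force: [-0.0, -0.0, -0.4]
grip_width: 0.291
t 52.2 tcp [0.55   0.2667 0.0943] yaw -105.49 | shift cm [-0.06  0.06  0.02] rot [-0.003 -0.002  0.004] F [-0.  -0.  -0.4] M [ 0.    0.25 -0.04] g 0.291
```

```bash
python3 -m inch '[{"translation":[0,0,0],"angular":[0,0,0],"claw":0.7},{"translation":[0,0,0],"angular":[0,0,0],"claw":0.7},{"translation":[0,0,0],"angular":[0,0,0],"claw":0.7},{"translation":[0,0,0],"angular":[0,0,0],"claw":0.7},{"translation":[0,0,0],"angular":[0,0,0],"claw":0.7},{"translation":[0,0,0],"angular":[0,0,0],"claw":0.7},{"translation":[0,0,0],"angular":[0,0,0],"claw":0.7},{"translation":[0,0,0],"angular":[0,0,0],"claw":0.7},{"translation":[0,0,0],"angular":[0,0,0],"claw":0.7},{"translation":[0,0,0],"angular":[0,0,0],"claw":0.7}]'
python3 -m inch '[{"translation":[0,0,-0.5],"angular":[0,0,0],"claw":0.7},{"translation":[0,0,-1.5],"angular":[0,0,0],"claw":0.7},{"translation":[0,0,-2],"angular":[0,0,0],"claw":0.7},{"translation":[0,0,-2.5],"angular":[0,0,0],"claw":0.7},{"translation":[0,0,-2.5],"angular":[0,0,0],"claw":0.7},{"translation":[0,0,-2.5],"angular":[0,0,0],"claw":0.7},{"translation":[0,0,-2.5],"angular":[0,0,0],"claw":0.7},{"translation":[0,0,-2],"angular":[0,0,0],"claw":0.7},{"translation":[0,0,0],"angular":[0,0,0],"claw":0.7},{"translation":[0,0,0],"angular":[0,0,0],"claw":0.7}]'
python3 - <<'E'
from h import *
im,d,c=shot('wrist')
P=cloud(d,c);h=cv2.cvtColor(im,cv2.COLOR_RGB2HSV);Z=P[...,2]
y=(np.hypot(P[...,0]-.549,P[...,1]-.266)<.05)&(h[...,0]>18)&(h[...,0]<35)&(h[...,1]>120)&(d>0)&(Z>.12)&(Z<.15)
print('handle top',rect(P[y]) if y.sum()>20 else y.sum(),np.median(Z[y]),Z[y].min(),Z[y].max())
im,d,c=shot('scene');P=cloud(d,c);Z=P[...,2];h=cv2.cvtColor(im,cv2.COLOR_RGB2HSV)
B=[]
r=np.hypot(P[...,0]-.5498,P[...,1]+.2446)
m=(r<.015)&(h[...,0]>10)&(h[...,0]<30)&(h[...,1]>90)&(Z<.1)&(Z>.07);k=(r>.023)&(r<.045)&(Z<.1)&(Z>.07)
Q=P[k];co=np.linalg.lstsq(np.c_[Q[:,:2],np.ones(len(Q))],Q[:,2],rcond=None)[0]
print('lock over cover',np.median(Z[m]-np.c_[P[m][:,:2],np.ones(m.sum())]@co))
X=c['R']@np.array([.549,.266,.09])+np.array(c['t']).ravel();uv=c['mtx']@X;u,v=(uv[:2]/uv[2]).astype(int)
cv2.imwrite('pics/s6.png',cv2.resize(im[v-42:v+33,u-50:u+50,::-1],None,fx=8,fy=8,interpolation=2))
E
```

```text
time: 53.2
eef_pos: [0.5508, 0.2668, 0.0948]
orientation: [-0.002, 0.991, -0.135, 0.002]
wrist_force: [0.7, 0.0, 0.4]
grip_width: 0.703
time: 54.2
eef_pos: [0.5509, 0.2644, 0.27]
orientation: [-0.003, 0.991, -0.137, 0.004]
wrist_force: [-0.7, -0.9, -0.8]
grip_width: 0.699
handle top [ 0.5488  0.2666 25.438  25.7102 73.9527] 0.13228217343791374 0.12003796394529773 0.13467749826266384
lock over cover 0.0010341112477239844
```

View pics/s6.png

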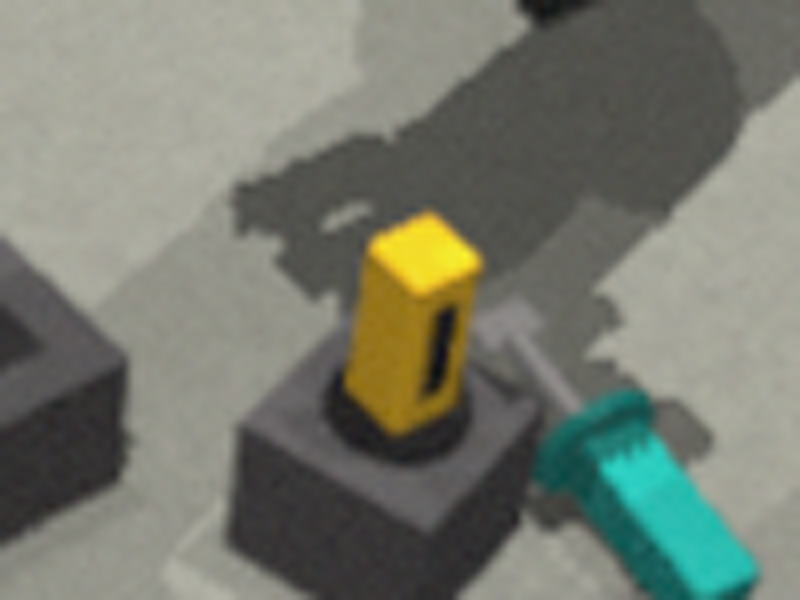

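The crop shows the driver upright with its flange flat on the holder, handle top at z=0.132 as it was at the start. Handing in.

```bash
python3 -c "
from workcell import *
print(finish_job())"
```

```text
the job is handed in; nothing more can be done
None
```

The lock is turned to its locked stop and looks sprung back out, and the driver is back in its holder and released. I handed the job in at about 54 s; the hand-in reports no verdict.

- **Pushing and turning:** The larger yellow driver, from the left-most holder, went into the slot with no contact felt above it. I pushed the lock in with about 6.5 N and turned it clockwise in small steps. The twist stayed at 0.043 N m until about 109° of driver turn. It then climbed to 0.10–0.13 N m by about 112°, which I took as the stop. I eased off straight up from there.
- **Lock check:** The scene picture showed the slot slightly past the green dots. The brass head measured 1.7 mm above the cover just after release and 1.0 mm at the end, against 2 mm when fully out. The two readings differ by sensor noise. They point to it being out, since a lock still held in would sit below the cover, but I did not confirm it from close by.
- **Driver check:** The handle top was at z = 0.132 m, the same as at the start, and within 1 mm of where it first stood. It was upright with its flange on the block, and the gripper was open about 14 cm above it.

I did not separately check the bystanders for movement, and saw no contact with any of them.

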